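# Shut and latch the slide-drying cabinet

## Robot

A 6-joint arm with a two-finger parallel gripper is mounted at the origin on a cart in front of the work surface, level with it; the furniture and walls round the work are solid. World frame = base frame: x ahead of the robot, y to its left, z up, the work surface at z = 0. Lengths are in m, angles in rad, forces in N, time in s.
With the tool pointing down it reaches from about 0.375 to 0.975 m from the base axis. Payload 3.8 kg.
Tool frame: the origin (TCP) lies on the centre line of the jaws, within the pads' length; the fingertips stand 8 mm ahead of it and the grasp point (between the pads) lies 11 mm behind it; z points along the fingers, y is the direction in which the jaws open and shut (so a half turn about z gives the same grasp; the last joint's range is limited). The gripper opens to 85 mm and grips with 20 to 120 N. Pads are 22 mm wide; open, the fingers measure 114 mm over their backs; the gripper's body (76 mm by 85 mm) begins 54 mm behind the grasp point. The pads swing forward as they close: fully open they stand 13 mm farther back than shut.
Start: joints at [-1.299, 0.264, 1.604, -0, 1.274, -0.037], TCP at [0.205, -0.643, 0.239] pointing down, gripper open.
Joint ranges: [-2.63, 2.63], [-0.94, 2.18], [0.31, 2.57], [-1.31, 4.45], [0, 2.66], [-2.55, 2.55]. Speed limits (rad/s): [2.57, 2.57, 3.14, 3.14, 3.14, 3.14].

## Interface

Orientations are given as a rotation vector (axis times angle).
In Python, from workcell import bot gives the robot as it stands.
- The arm moves only by the tool arm_command, never from a script. Its arguments are lists of equal length, an entry for each row: "slide": the shift along the tool's x, y, z in m, a list of three; "angular": the turn, a rotation vector about the tool's x, y, z in degrees, a list of three; "hand": the finger opening in m, from 0 to 0.0854. A call has exactly 8 rows; each row shifts and turns the pose as measured when the row begins, along the tool's axes as they then stand; what a row does not reach is not made up. A row lasts 1/10 s, in which the tool goes at most 50 mm and 8.59 degrees, less where a joint would pass 70% of its speed; a pose out of reach is approached as far as the arm can. A call is refused whole if a number of a shift passes 0.05 or a number of a turn 8.59, either way. A call with a gripper value outside its range is refused whole. The fingers move at their own pace and stop on an object; "squeeze" is the grip in N (left out, the last holds). Time passes only in rows, so rows that do not move let the fingers close, or fill a call up. It gives the time, the measured TCP pose, the force and the opening at its end, in the units of the state.
- bot.read_state(): the state, without advancing time (a new reading comes with each control period).
- bot.read_camera(name): name is "scene" or "top" or "wrist"; returns the picture (420x560x3 uint8, red, green, blue); there is no depth.
- bot.get_calibration(name): a dict with "fx", "fy", "cx", "cy" (pixels), "R" (3x3) and "t" (3): a world point X has camera coordinates R X + t. Camera axes: x right, y down, z forward; pixel columns grow to the right and rows downward; lengths in m; the calibration is good to about 2 mm. A picture is of the moment at which its call begins: read the wrist's pose just before it. get_calibration takes no time and is no camera call; for the wrist camera it gives the pose at the moment of the call.
- bot.finish_job(): hands the job in, once; it reports no verdict.
The state is a dict: "time": time; "q": joint angles; "joint_vel": joint speeds; "joint_torque": joint torques, N m; "tool_pos": TCP position; "tcp_rot": TCP orientation; "wrist_force": force on the tool from outside, world axes, zero at the start; "torque": the same for the moment, N m; "width": opening from 0.0 (shut) to 1.0 (fully open).
Only numpy, scipy, OpenCV 4.12 (cv2) and the standard library are available. Lean on these libraries where they do the work, as an engineer would, in place of code of your own. Each camera call takes 0.05 s, during which the arm holds its last target.

## Task

Shut the window cover of the white slide-drying cabinet. Then swing the latch's wire loop up by its red grip and hook its bar over the keeper hooks on the cover, and finally press the red latch lever down flat past centre so that the cover is clamped shut. Leave the jar, the timer and the dish beside the cabinet where they stand.

Things in the scene. Friction and masses are not known exactly. Their poses are not given: they have to be found in the camera images.
- cabinet: White slide-drying cabinet, fixed, 190 mm deep (x), 180 wide (y), 258 high. Origin: centre of its underside; x to its back, z up; the front (-x) faces the robot: a 40 mm plinth, then a plane sloping back at 60 degrees from level. The roof (z 244 to 258) overhangs as an eave to x = +6, so the latch needs a tilted tool coming down and forwards. All hinges run along y; the latch is at y = 0.
- slope_foot (a point): Foot of the sloping front on the middle line (cabinet x -90, y 0, z 40 mm); axes as the cabinet's. From here u = mm up the slope (direction x 0.5, z 0.866) and n = mm square out of it (x -0.866, z 0.5). A fixed blue panel fills u 0 to 114, the cover u 117 to 234; the cover's hinge is at u 235, n 0, the lever's pivot at u 82, n 18.
- cover (a joint): Angle of the window cover (blue frame, clear pane, 117 x 172 x 6 mm), rad: 0 = shut, flush with the slope; grows as its lower edge swings out and up about the hinge at its top edge (starts 0.35 to 0.75, limit 0.9). Friction hinge: it stays where left; 1 to 5 N on its outer face shuts it.
- cover_press (a point): Point on the outer face of the cover, on its middle line, 66 mm from its hinge, above the keeper: press here (or up to 10 mm lower) to shut it. Moves with the cover; axes: x towards the hinge, z out of the face.
- keeper_seat (a point): Where the middle of the loop's bar lies when hooked: 103 mm from the cover's hinge, 16 mm out of its face (u 132, n 16 when shut). Moves with the cover; axes: x towards the hinge (up the slope), z out of the face. Two hooks, 11 mm wide, at y -31 and +31 mm: seen from the seat their stems fill x -14.5 to -4.5, up to z +16. A saddle block between them (x -17 to +13, top z -4.5) carries the bar.
- keeper_lip (a point): Free end of the keeper hooks' lips, mid height, between the two hooks; axes as keeper_seat. The lips, 6 mm thick, run from the stems to here, 3.5 mm past the seat in x, undersides 10 mm above it in z; the hooks are open towards +x. The bar must pass over and beyond the lips (bar middle 8 to 15 mm past the seat in x), go down below them, and be drawn back under them.
- lever (a joint): Angle of the latch lever, rad: 0 = flat on the panel, handle pointing down the slope; grows as the handle swings out (starts 0.3 to 0.7, limit 2.0). Light friction: stays where left. With the loop hooked it resists from about 0.75 rad (2 to 6 N at the handle), passes centre near 0.2 and stays once pressed flat; left well above that it springs back.
- lever_pivot (a point): Middle of the lever's fixed pivot, 18 mm out of the blue panel; axes as the cabinet's. The handle reaches 80 mm from here, is 34 wide and 6 thick, and red on its outer side.
- lever_pad (a point): Point on the outer face of the handle, 62 mm from the lever's pivot: where to press. Axes: -x towards the handle's end, z out of the outer face.
- loop (a joint): Angle of the wire loop to the lever, rad: 0 = pointing away from the handle (as when latched), -2.85 = folded along the outer side of the handle (its stop; starts there). It swings freely and falls by its weight. Its arms (80 mm apart inside, 98 outside) straddle the handle and stretch 6 mm against a spring. Pulling the loop draws the lever along: about 1.5 rad open on the way to the keeper.
- loop_pin (a point): Middle of the pin on the lever about which the loop turns, 20 mm from the lever's pivot; with the lever flat it lies 19.6 mm down the slope from the pivot and 4 mm deeper. Axes: x from the pin to the bar, z away from the panel when hooked.
- loop_bar (a point): Middle of the loop's free cross bar, a steel rod of 8 mm diameter along y, 66.5 mm from the loop's pin. Axes as loop_pin.
- loop_grip (a point): Centre of the loop's red grip, a barrel of 15 mm diameter and 30 mm long along y, on a strap beyond the bar: 90 mm from the loop's pin along x and 17 mm along z. Axes as loop_pin. Pinch the barrel by its two flat ends (30 mm apart) with the fingertips: it then turns freely enough between the fingers as the loop swings.
- jar: Bystander: white-lidded specimen jar, 56 mm wide, 72 high. Origin: centre of its underside.
- timer: Bystander: small white lab timer, 55 x 66 x 34 mm. Origin: centre of its underside.
- dish: Bystander: clear petri dish, 61 mm wide, 15 high. Origin: centre of its underside.

How it is judged:
On the way, in this order (a step that is already met when the one before it is completed fails the run):
1. the cover is shut (value of joint cover below 0.04 rad), for 0.2 s.
2. with the cover shut and the lever still raised, the loop's bar is over the keeper: behind the hooks and below their lips (value of joint cover below 0.04 rad and value of joint lever above 0.3 rad and x of loop_bar in the frame of keeper_seat between -0.005 and 0.02 m and z of loop_bar in the frame of keeper_seat below 0.0085 m), for 0.1 s.
3. the lever is pressed flat (value of joint lever below 0.08 rad), for 0.2 s.
At the end, for the whole second after the job is handed in: The cover is shut (under 0.04 rad), the loop's bar lies hooked under the keeper's lips (within 10 mm of its seat), and the lever lies flat past centre (under 0.08 rad) by itself. The jar, timer and dish still stand within 30 mm of where they stood (value of joint cover below 0.04 rad and value of joint lever below 0.08 rad and distance between loop_bar and keeper_seat below 0.01 m and z of loop_bar in the frame of keeper_seat below 0.0085 m); the robot touches nothing.
It fails at once if a bystander (jar, timer, dish) moved more than 30 mm (distance of any of jar, timer, dish from where it was at the start of the episode above 0.03 m).
It fails at once if the jar tipped over (angle between jar's own z axis and vertical above 0.5 rad).
It also fails if it takes over 69 s, if anything falls off the work surface, if the arm or the gripper's body presses on something with over 40 N, if the wrist force passes 120 N, or if a joint passes its speed limit or range.

## Working session

There is one attempt and no reset: what is moved stays moved. The work goes in short steps, Python scripts to look and compute and a tool call to move; the robot and the scene stay as the last step left them, time stands still between calls to the robot, and variables do not carry over. Pictures are saved under pics/ and viewed, and the job is handed in when it is done.

Besides the shell and the picture viewer there is one more tool, called as name(argument=value, ...), one argument or row to a line, values as JSON. arm_command: Moves the arm, as the interface text tells. Its arguments: {"type":"object","properties":{"slide":{"type":"array","items":{"type":"array","items":{"type":"number"}}},"angular":{"type":"array","items":{"type":"array","items":{"type":"number"}}},"hand":{"type":"array","items":{"type":"number"}},"squeeze":{"type":"number"}},"required":["slide","angular","hand"]}

```bash
ls; mkdir -p pics; python3 - <<'E'
from workcell import bot
import cv2
s=bot.read_state()
for k,v in s.items(): print(k,v)
for n in ["scene","top","wrist"]:
    print(n,bot.get_calibration(n))
    im=bot.read_camera(n); cv2.imwrite(f"pics/{n}0.png",im[:,:,::-1])
E
```

```text
pics
time 0.0
q [-1.29894005e+00  2.64752428e-01  1.60545625e+00  6.95913209e-06
  1.27367585e+00 -3.69495371e-02]
joint_vel [-0.00031595 -0.00023671 -0.00066769 -0.00078967 -0.00043431 -0.00012425]
joint_torque [ 6.40634371e-04 -5.15105760e+01 -3.67317688e+01 -2.12024923e-05
  1.27482330e-02 -2.43419390e-05]
tool_pos [ 0.20491473 -0.64236105  0.23791807]
tcp_rot [-3.10196949e+00 -4.82792636e-01  4.11194543e-04]
wrist_force [0.47034939 0.22690789 0.29910983]
torque [-0.01804163  0.00257387 -0.01852057]
width 0.9995519576971024
scene {'fx': 484.2003893251969, 'fy': 484.2003893251969, 'cx': 280.9361084739297, 'cy': 210.7484206217085, 'R': array([[-0.57112637, -0.82084966, -0.00452803],
       [-0.47761475,  0.33678842, -0.81145407],
       [ 0.66760679, -0.46128016, -0.58439866]]), 't': array([0.37149217, 0.4173247 , 0.89969917])}
top {'fx': 540.3921776864815, 'fy': 540.3921776864815, 'cx': 286.5892956814122, 'cy': 212.8450940189467, 'R': array([[-0.02124682, -0.99975982, -0.0053731 ],
       [-0.98578315,  0.02184514, -0.16659645],
       [ 0.16667381,  0.00175707, -0.98601052]]), 't': array([0.01836123, 0.6444018 , 1.13754355])}
wrist {'fx': 303.17612835740306, 'fy': 303.17612835740306, 'cx': 283.86611909610247, 'cy': 210.27791375472071, 'R': array([[ 0.30496377, -0.95236235, -0.00174868],
       [-0.91214543, -0.29261256,  0.28699932],
       [-0.27383903, -0.08592934, -0.95792919]]), 't': array([-0.6734209 , -0.03694645,  0.37857555])}
```

View pics/scene0.png

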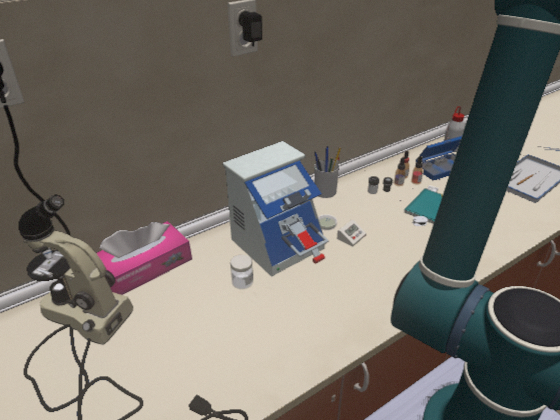

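View pics/top0.png

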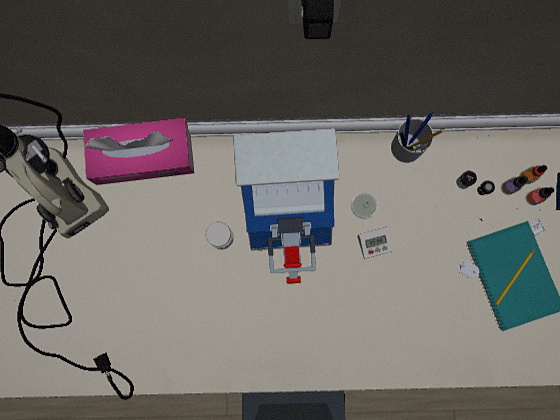

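View pics/wrist0.png

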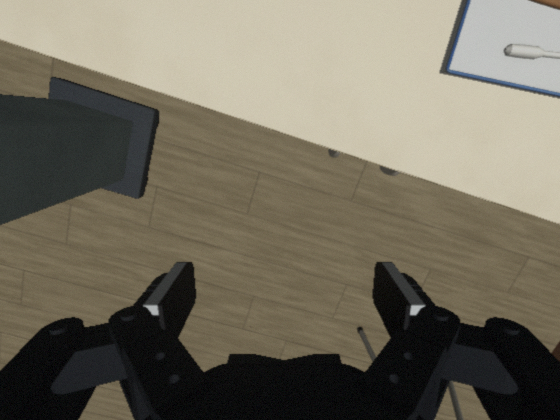

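```bash
python3 - <<'E'
import cv2
a=cv2.imread("pics/top0.png")[110:310,190:410]; cv2.imwrite("pics/top0z.png",cv2.resize(a,None,fx=3.5,fy=3,interpolation=cv2.INTER_CUBIC)[:600,:770])
a=cv2.imread("pics/scene0.png")[135:295,210:380]; cv2.imwrite("pics/scene0z.png",cv2.resize(a,None,fx=3.5,fy=3.5,interpolation=cv2.INTER_CUBIC))
E
```

```text
(no output)
```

View pics/top0z.png

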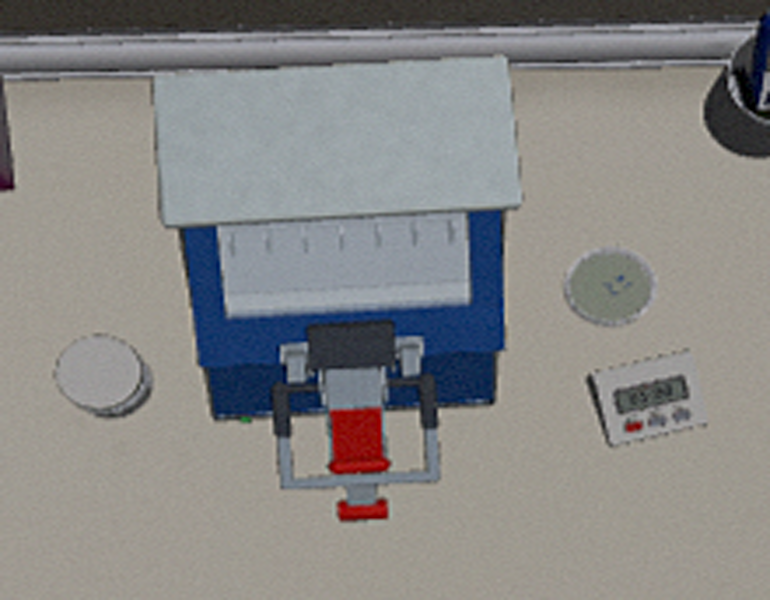

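View pics/scene0z.png

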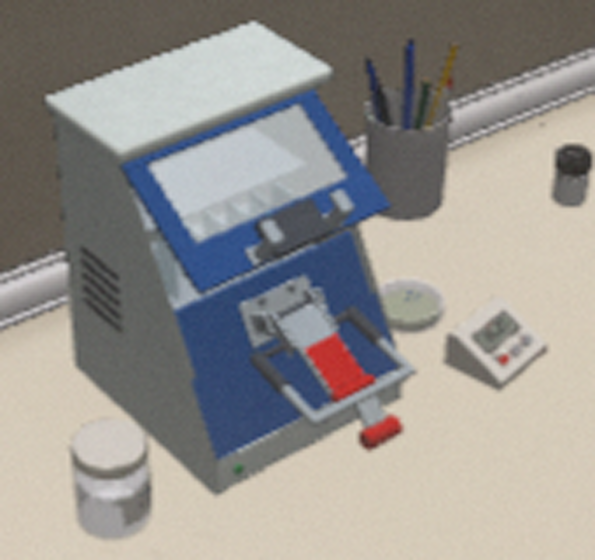

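```bash
cat > h.py <<'E'
import numpy as np, cv2
from scipy.spatial.transform import Rotation as Ro
CAL={'scene':None,'top':None}
def cal(n):
    from workcell import bot
    return bot.get_calibration(n)
def ray(c,px):
    K=np.array([(px[0]-c['cx'])/c['fx'],(px[1]-c['cy'])/c['fy'],1.0])
    return -c['R'].T@c['t'], c['R'].T@K
def atz(c,px,z):
    o,d=ray(c,px); return o+d*(z-o[2])/d[2]
def proj(c,X):
    p=c['R']@np.asarray(X)+c['t']; return np.array([c['fx']*p[0]/p[2]+c['cx'],c['fy']*p[1]/p[2]+c['cy']])
E
python3 - <<'E'
from h import *
t=cal('top');s=cal('scene')
print(-t['R'].T@t['t'],-s['R'].T@s['t'])
Z=lambda x,y:(190+(x+.0)/3.5,110+y/3)
S=lambda x,y:(210+x/3.5,135+y/3.5)
for p in [(155,75),(505,56),(521,203),(163,224)]: print('top roof',atz(t,Z(*p),.258).round(4))
for p in [(48,100),(255,22),(332,72),(122,155)]: print('scene roof',atz(s,S(*p),.258).round(4))
for p in [(213,418),(494,402)]: print('top plinth',atz(t,Z(*p),.04).round(4))
for p in [(218,492)]: print('sc plinth bottom',atz(s,S(*p),0).round(4))
E
```

```text
[0.44603183 0.00228103 1.22908362] [-0.18915587  0.57940247  0.86610494]
top roof [0.7599 0.0986 0.258 ]
top roof [ 0.7679 -0.0886  0.258 ]
top roof [ 0.6737 -0.0936  0.258 ]
top roof [0.6648 0.0949 0.258 ]
scene roof [0.7524 0.1011 0.258 ]
scene roof [ 0.7644 -0.087   0.258 ]
scene roof [ 0.6681 -0.0881  0.258 ]
scene roof [0.6591 0.0964 0.258 ]
top plinth [0.5671 0.085  0.04  ]
top plinth [ 0.5751 -0.0925  0.04  ]
sc plinth bottom [0.5781 0.0775 0.    ]
```

```bash
cat >> h.py <<'E'
YAW=0.045; CC=np.array([0.6635,0.001,0.0])
def Cw(p,yaw=None,cc=None):
    "cabinet mm -> world m"
    yaw=YAW if yaw is None else yaw; cc=CC if cc is None else cc
    return cc+Ro.from_euler('z',yaw).as_matrix()@(np.asarray(p,float)/1000)
def un(u,n,y=0):
    return Cw([-90+.5*u-.8660254*n,y,40+.8660254*u+.5*n])
def toolR(tiltdeg,yaw=None):
    yaw=YAW if yaw is None else yaw
    t=np.radians(tiltdeg)
    M=np.array([[np.cos(t),0,np.sin(t)],[0,-1,0],[np.sin(t),0,-np.cos(t)]])
    return Ro.from_euler('z',yaw).as_matrix()@M
def plan(pts,tilts,ns,state=None):
    "pts: TCP world waypoints; tilts deg; ns rows each. prints slides/angles"
    from workcell import bot
    s=state or bot.read_state()
    p=np.array(s['tool_pos']);R=Ro.from_rotvec(s['tcp_rot'])
    sl=[];an=[]
    for P,T,n in zip(pts,tilts,ns):
        RT=Ro.from_matrix(toolR(T)); rv=(R.inv()*RT).as_rotvec()/n
        for i in range(n):
            d=(np.asarray(P)-p)/n if i==0 else d
            sl.append((R.as_matrix().T@d).round(4).tolist()); an.append(np.degrees(rv).round(2).tolist())
            R=R*Ro.from_rotvec(rv)
        p=np.asarray(P,float)
    for i in range(0,len(sl),8):
        print('slide',sl[i:i+8]);print('angular',an[i:i+8])
def where():
    from workcell import bot
    s=bot.read_state(); p=np.array(s['tool_pos']);R=Ro.from_rotvec(s['tcp_rot']).as_matrix()
    c=Ro.from_euler('z',YAW).as_matrix().T@(p-CC)*1000
    q=c-np.array([-90,0,40]); 
    z=Ro.from_euler('z',YAW).as_matrix().T@R[:,2]
    print('t',round(s['time'],2),'p',p.round(4),'C',c.round(1),'u',round(.5*q[0]+.866*q[2],1),'n',round(-.866*q[0]+.5*q[2],1),'tilt',round(np.degrees(np.arctan2(z[0],-z[2])),1),'zy',z[1].round(3),'xw',R[:,0].round(3),'F',np.round(s['wrist_force'],1),'w',round(s['width'],3),'q',np.round(s['q'],2))
E
python3 - <<'E'
from h import *
plan([[0.45,0.0,0.33]],[42],[16])
E
```

```text
slide [[0.0268, -0.0336, -0.0057], [0.0265, -0.034, -0.0047], [0.0262, -0.0344, -0.0037], [0.0258, -0.0348, -0.0027], [0.0253, -0.0352, -0.0018], [0.0248, -0.0355, -0.0008], [0.0243, -0.0359, 0.0001], [0.0237, -0.0363, 0.0009]]
angular [[-0.35, 2.61, 0.9], [-0.35, 2.61, 0.9], [-0.35, 2.61, 0.9], [-0.35, 2.61, 0.9], [-0.35, 2.61, 0.9], [-0.35, 2.61, 0.9], [-0.35, 2.61, 0.9], [-0.35, 2.61, 0.9]]
slide [[0.023, -0.0367, 0.0018], [0.0224, -0.0371, 0.0026], [0.0216, -0.0374, 0.0034], [0.0209, -0.0378, 0.0041], [0.0201, -0.0381, 0.0048], [0.0193, -0.0385, 0.0055], [0.0184, -0.0388, 0.0061], [0.0175, -0.0391, 0.0066]]
angular [[-0.35, 2.61, 0.9], [-0.35, 2.61, 0.9], [-0.35, 2.61, 0.9], [-0.35, 2.61, 0.9], [-0.35, 2.61, 0.9], [-0.35, 2.61, 0.9], [-0.35, 2.61, 0.9], [-0.35, 2.61, 0.9]]
```

arm_command(
  slide=[
    [0.027,-0.034,-0.006],
    [0.027,-0.034,-0.005],
    [0.026,-0.034,-0.004],
    [0.026,-0.035,-0.003],
    [0.025,-0.035,-0.002],
    [0.025,-0.036,-0.001],
    [0.024,-0.036,0],
    [0.024,-0.036,0.001],
  ],
  angular=[
    [-0.35,2.6,0.9],
    [-0.35,2.6,0.9],
    [-0.35,2.6,0.9],
    [-0.35,2.6,0.9],
    [-0.35,2.6,0.9],
    [-0.35,2.6,0.9],
    [-0.35,2.6,0.9],
    [-0.35,2.6,0.9],
  ],
  hand=[0.0,0.0,0.0,0.0,0.0,0.0,0.0,0.0],
)

```text
time: 0.95
tool_pos: [0.331, -0.3125, 0.2825]
tcp_rot: [-3.058, -0.26, -0.585]
wrist_force: [1.2, 0.4, 0.2]
width: -0.002
```

```bash
python3 - <<'E'
from h import *
where(); plan([[0.45,0.0,0.33]],[42],[8])
E
```

```text
t 0.95 p [ 0.331  -0.3125  0.2825] C [-346.3 -298.3  282.5] u 81.9 n 343.2 tilt 21.5 zy 0.032 xw [0.916 0.16  0.368] F [1.2 0.4 0.2] w -0.002 q [-1.07 -0.32  2.14  0.38  1.21  0.21]
slide [[0.022, -0.036, 0.0018], [0.0214, -0.0363, 0.0025], [0.0208, -0.0366, 0.0032], [0.0201, -0.0369, 0.0039], [0.0194, -0.0372, 0.0045], [0.0187, -0.0375, 0.0051], [0.0179, -0.0378, 0.0057], [0.0171, -0.0381, 0.0062]]
angular [[-0.38, 2.54, 0.8], [-0.38, 2.54, 0.8], [-0.38, 2.54, 0.8], [-0.38, 2.54, 0.8], [-0.38, 2.54, 0.8], [-0.38, 2.54, 0.8], [-0.38, 2.54, 0.8], [-0.38, 2.54, 0.8]]
```

arm_command(
  slide=[
    [0.022,-0.036,0.002],
    [0.021,-0.036,0.0025],
    [0.021,-0.037,0.003],
    [0.02,-0.037,0.004],
    [0.019,-0.037,0.0045],
    [0.019,-0.0375,0.005],
    [0.018,-0.038,0.006],
    [0.017,-0.038,0.006],
  ],
  angular=[
    [-0.4,2.5,0.8],
    [-0.4,2.5,0.8],
    [-0.4,2.5,0.8],
    [-0.4,2.5,0.8],
    [-0.4,2.5,0.8],
    [-0.4,2.5,0.8],
    [-0.4,2.5,0.8],
    [-0.4,2.5,0.8],
  ],
  hand=[0.0,0.0,0.0,0.0,0.0,0.0,0.0,0.0],
)

```text
time: 1.75
tool_pos: [0.4482, 0.0028, 0.3301]
tcp_rot: [-2.92, -0.044, -1.128]
wrist_force: [-0.6, -0.8, -0.5]
width: 0.003
```

```bash
python3 - <<'E'
from h import *
where()
from workcell import bot
c=cal('wrist');im=bot.read_camera('wrist');np.savez('w1.npz',**c)
cv2.imwrite('pics/w1.png',im[:,:,::-1])
E
```

```text
t 1.75 p [0.4482 0.0028 0.3301] C [-215.    11.5  330.1] u 188.7 n 253.3 tilt 42.2 zy -0.01 xw [0.74  0.022 0.672] F [-0.6 -0.8 -0.5] w 0.003 q [-0.13 -0.74  2.39  0.16  0.76  1.34]
```

View pics/w1.png

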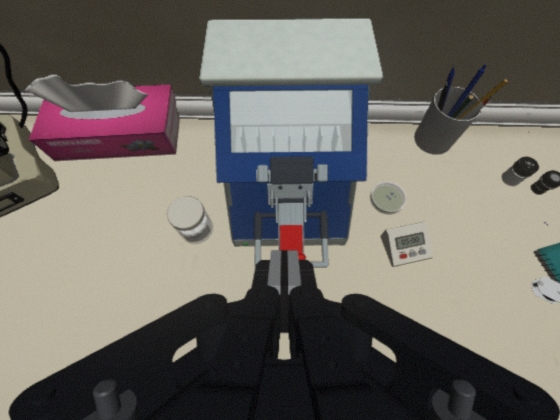

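```bash
python3 - <<'E'
import cv2
a=cv2.imread("pics/w1.png")[10:270,190:400]; cv2.imwrite("pics/w1z.png",cv2.resize(a,(630,600),interpolation=cv2.INTER_CUBIC))
E
```

```text
(no output)
```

View pics/w1z.png

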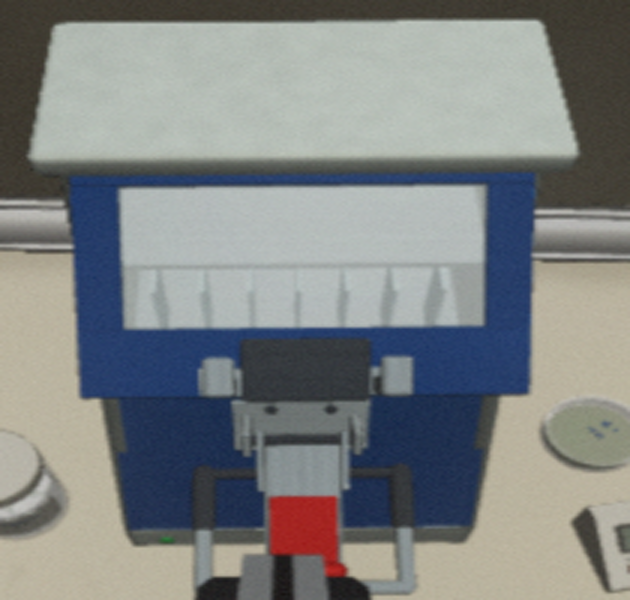

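```bash
python3 - <<'E'
from h import *
from scipy.optimize import least_squares
w=dict(np.load('w1.npz'));t=cal('top');s=cal('scene')
Zt=lambda x,y:np.array((190+x/3.5,110+y/3.))
Zw=lambda x,y:np.array((190+x/3.,10+y/2.308))
for p in [(32,158),(578,155),(54,24),(542,21)]: print('w roof',atz(w,Zw(*p),.258).round(4))
for p in [(130,529),(476,526)]: print('w plinth',atz(w,Zw(*p),.04).round(4))
obs=[(t,Zt(155,75),(100,94,258)),(t,Zt(505,56),(100,-94,258)),(t,Zt(521,203),(6,-94,258)),(t,Zt(163,224),(6,94,258)),
(w,Zw(32,158),(6,94,258)),(w,Zw(578,155),(6,-94,258)),
(t,Zt(213,418),(-90,89,40)),(t,Zt(494,402),(-90,-89,40)),(w,Zw(130,529),(-90,89,40)),(w,Zw(476,526),(-90,-89,40))]
f=lambda v:np.concatenate([proj(c,Cw(P,v[2],np.array([v[0],v[1],0])))-px for c,px,P in obs])
r=least_squares(f,[.6635,.001,.045],loss='soft_l1');print(r.x);print(f(r.x).reshape(-1,2).round(1))
yaw=r.x[2];cc=np.array([r.x[0],r.x[1],0])
# cover angle: bottom corners 118 from hinge
ob=[(w,Zw(80,397),86),(w,Zw(528,393),-86),(t,Zt(198,366),86),(t,Zt(503,349),-86)]
def cov(th,y,d=118,h=0):
    u=235-d*np.cos(th)+h*np.sin(th);n=d*np.sin(th)+h*np.cos(th)
    return Cw([-90+.5*u-.866*n,y,40+.866*u+.5*n],yaw,cc)
g=lambda v:np.concatenate([proj(c,cov(v[0],y))-px for c,px,y in ob])
r2=least_squares(g,[.5]);print(r2.x,g(r2.x).round(1))
E
```

```text
w roof [0.6636 0.0951 0.258 ]
w roof [ 0.6713 -0.0901  0.258 ]
w roof [0.7569 0.1007 0.258 ]
w roof [ 0.7652 -0.0865  0.258 ]
w plinth [0.5704 0.085  0.04  ]
w plinth [ 0.5781 -0.0918  0.04  ]
[0.66292218 0.00094198 0.04586503]
[[-0.4  0.7]
 [-0.1  0.4]
 [-0.5  0.3]
 [-0.1  0.1]
 [ 0.1 -0.7]
 [ 2.4 -1.3]
 [-0.3 -0.8]
 [-0.2 -0.9]
 [-0.6  0.9]
 [ 0.2  0.6]]
[0.45996636] [ 1.4  0.9  1.8  0.8 -0.1 -0.5  0.2 -0.7]
```

```bash
sed -i 's/^YAW=.*/YAW=0.046; CC=np.array([0.663,0.001,0.0])/' h.py; cat >> h.py <<'E'
def tip(u,n,tilt,ahead=8,y=0): return un(u,n,y)-toolR(tilt)[:,2]*ahead/1000
E
python3 - <<'E'
from h import *
pts=[(179,50)]+[(235-72*np.cos(t),72*np.sin(t)) for t in (.46,.3,.15,0.03)]
plan([tip(*pts[0],45)],[45],[8])
for p in pts: print(p)
E
```

```text
slide [[0.0064, 0.0024, 0.0235], [0.0062, 0.0024, 0.0235], [0.0061, 0.0024, 0.0236], [0.006, 0.0024, 0.0236], [0.0058, 0.0024, 0.0236], [0.0057, 0.0024, 0.0237], [0.0055, 0.0024, 0.0237], [0.0054, 0.0024, 0.0237]]
angular [[-0.0, 0.33, -0.06], [-0.0, 0.33, -0.06], [-0.0, 0.33, -0.06], [-0.0, 0.33, -0.06], [-0.0, 0.33, -0.06], [-0.0, 0.33, -0.06], [-0.0, 0.33, -0.06], [-0.0, 0.33, -0.06]]
(179, 50)
(np.float64(170.4842201781622), np.float64(31.964263701517424))
(np.float64(166.21577278295638), np.float64(21.277454879616446))
(np.float64(163.80848238860494), np.float64(10.759545538099143))
(np.float64(163.0323975700729), np.float64(2.1596760145796874))
```

arm_command(
  slide=[
    [0.0065,0.0025,0.0235],
    [0.0065,0.0025,0.0235],
    [0.006,0.0025,0.0235],
    [0.006,0.0025,0.0235],
    [0.006,0.0025,0.0235],
    [0.006,0.0025,0.0235],
    [0.0055,0.0025,0.0235],
    [0.0055,0.0025,0.0235],
  ],
  angular=[
    [0,0.35,-0.05],
    [0,0.35,-0.05],
    [0,0.35,-0.05],
    [0,0.35,-0.05],
    [0,0.35,-0.05],
    [0,0.35,-0.05],
    [0,0.35,-0.05],
    [0,0.35,-0.05],
  ],
  hand=[0.0,0.0,0.0,0.0,0.0,0.0,0.0,0.0],
)

```text
time: 2.6
tool_pos: [0.6176, 0.0098, 0.2268]
tcp_rot: [-2.873, -0.099, -1.205]
wrist_force: [-0.3, -0.3, 0.1]
width: 0.0
```

```bash
python3 - <<'E'
from h import *
where()
T=[46,48,50,50]
pts=[(235-72*np.cos(t),72*np.sin(t)) for t in (.46,.3,.15,0.03)]
plan([tip(*p,t) for p,t in zip(pts,T)],T,[2,2,2,2])
from workcell import bot
im=bot.read_camera('wrist');cv2.imwrite('pics/w2.png',im[:,:,::-1])
E
```

```text
t 2.6 p [0.6176 0.0098 0.2268] C [-45.   10.9 226.8] u 184.3 n 54.4 tilt 45.5 zy 0.014 xw [0.699 0.049 0.713] F [-0.3 -0.3  0.1] w 0.0 q [-0.08 -0.22  2.32  0.4   0.28  1.08]
slide [[-0.004, 0.0055, 0.0085], [-0.004, 0.0055, 0.0085], [-0.0009, 0.0, 0.0057], [-0.001, 0.0, 0.0057], [-0.0002, 0.0, 0.0054], [-0.0003, 0.0, 0.0054], [0.0004, 0.0, 0.0043], [0.0004, 0.0, 0.0043]]
angular [[-0.41, 0.25, 0.49], [-0.41, 0.25, 0.49], [-0.0, 1.0, -0.0], [-0.0, 1.0, -0.0], [-0.0, 1.0, -0.0], [-0.0, 1.0, -0.0], [-0.0, -0.0, -0.0], [-0.0, -0.0, -0.0]]
```

View pics/w2.png

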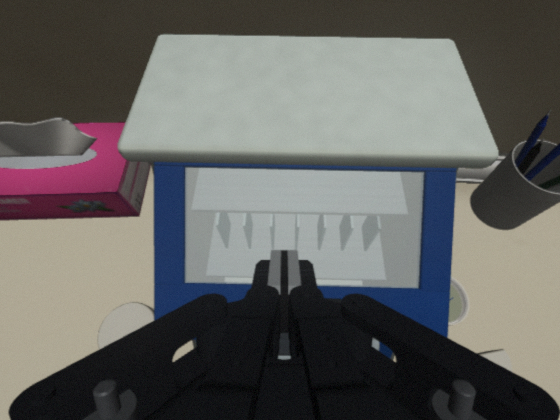

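```bash
python3 - <<'E'
from h import *
T=[43,42,42,42]
pts=[(235-72*np.cos(t),72*np.sin(t)) for t in (.46,.3,.15,0.03)]
plan([tip(*p,t) for p,t in zip(pts,T)],T,[2,2,2,2])
E
```

```text
slide [[-0.0031, 0.0053, 0.0073], [-0.0029, 0.0053, 0.0074], [-0.0004, 0.0, 0.0057], [-0.0004, 0.0, 0.0057], [0.0005, 0.0, 0.0054], [0.0005, 0.0, 0.0054], [0.001, 0.0, 0.0042], [0.001, 0.0, 0.0042]]
angular [[-0.39, -1.17, 0.49], [-0.39, -1.17, 0.49], [0.0, -0.5, -0.0], [0.0, -0.5, -0.0], [-0.0, -0.0, 0.0], [-0.0, -0.0, 0.0], [0.0, 0.0, -0.0], [0.0, 0.0, -0.0]]
```

arm_command(
  slide=[
    [-0.003,0.0055,0.0075],
    [-0.003,0.0055,0.0075],
    [-0.0005,0,0.0055],
    [-0.0005,0,0.0055],
    [0.0005,0,0.0055],
    [0.0005,0,0.0055],
    [0.001,0,0.004],
    [0.001,0,0.004],
  ],
  angular=[
    [-0.4,-1.2,0.5],
    [-0.4,-1.2,0.5],
    [0,-0.5,0],
    [0,-0.5,0],
    [0,0,0],
    [0,0,0],
    [0,0,0],
    [0,0,0],
  ],
  hand=[0.0,0.0,0.0,0.0,0.0,0.0,0.0,0.0],
)

```text
time: 3.45
tool_pos: [0.647, -0.0013, 0.1853]
tcp_rot: [-2.921, -0.065, -1.109]
wrist_force: [-40.4, -4.5, 32.5]
width: -0.003
```

```bash
python3 - <<'E'
from h import *
where()
from workcell import bot
im=bot.read_camera('wrist');cv2.imwrite('pics/w3.png',im[:,:,::-1])
im=bot.read_camera('scene')[135:295,210:380];cv2.imwrite('pics/s3.png',cv2.resize(im[:,:,::-1],None,fx=3.5,fy=3.5))
E
```

```text
t 3.45 p [ 0.647  -0.0013  0.1853] C [-16.1  -1.6 185.3] u 162.8 n 8.7 tilt 41.6 zy -0.0 xw [0.747 0.033 0.664] F [-40.4  -4.5  32.5] w -0.003 q [-0.09 -0.09  2.26  0.35  0.26  1.14]
```

View pics/s3.png

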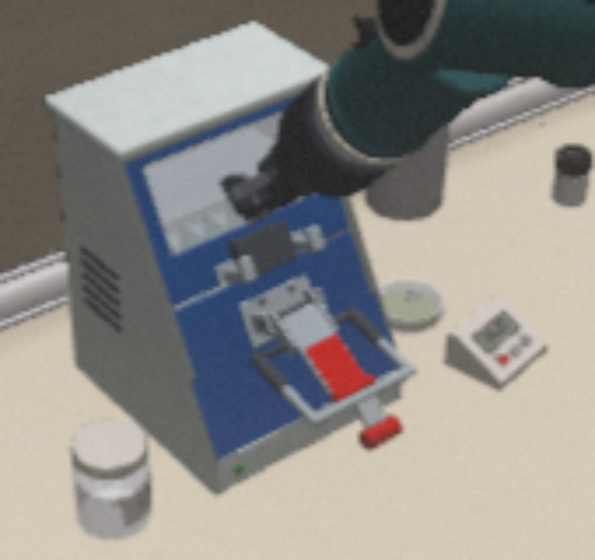

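arm_command(
  slide=[
    [0,0,-0.01],
    [0,0,-0.02],
    [0,0,-0.025],
    [-0.01,0,-0.025],
    [-0.02,0,-0.02],
    [-0.02,0,-0.02],
    [-0.02,0,-0.02],
    [-0.01,0,-0.01],
  ],
  angular=[
    [0,0,0],
    [0,0,0],
    [0,0,0],
    [0,0,0],
    [0,0,0],
    [0,0,0],
    [0,0,0],
    [0,0,0],
  ],
  hand=[0.0,0.0,0.055,0.055,0.055,0.055,0.055,0.055],
)

```text
time: 4.35
tool_pos: [0.4822, -0.0078, 0.2462]
tcp_rot: [-2.922, -0.069, -1.104]
wrist_force: [-0.9, -1.0, -0.9]
width: 0.645
```

```bash
python3 - <<'E'
from h import *
where()
from workcell import bot
c=cal('wrist');im=bot.read_camera('wrist');cv2.imwrite('pics/w4.png',im[:,:,::-1]);np.savez('w4.npz',**c)
def blobs(im):
    h=cv2.cvtColor(im,cv2.COLOR_BGR2HSV)
    m=((h[...,0]<8)|(h[...,0]>172))&(h[...,1]>150)&(h[...,2]>60)
    n,l,st,ce=cv2.connectedComponentsWithStats(m.astype(np.uint8))
    for i in range(1,n):
        if st[i,4]>8: print(st[i],ce[i].round(1))
    return
for f in ['top0','scene0','w1','w4']: print(f);blobs(cv2.imread(f'pics/{f}.png'))
E
```

```text
t 4.35 p [ 0.4822 -0.0078  0.2462] C [-181.    -0.5  246.2] u 133.1 n 181.9 tilt 41.4 zy 0.001 xw [0.749 0.035 0.661] F [-0.9 -1.  -0.9] w 0.645 q [-0.17 -0.58  2.47  0.27  0.56  1.18]
top0
[534 166  10  10  38] [537.5 171. ]
[532 190   8   4  19] [535.8 191.5]
[527 193   6   9  24] [529.6 197.3]
[538 195   7   7  25] [540.5 198.7]
[284 246  17  22 309] [291.6 256.9]
[287 277  14   6  66] [293.5 280.1]
scene0
[453 111  11  10  78] [457.7 116.3]
[298 231  19  18 167] [306.2 239.8]
[314 254  10   8  42] [318.7 257.7]
w1
[280 225  25  35 605] [291.4 238.7]
[401 254   5   4  15] [402.9 255.8]
w4
[529  67   5   6  17] [531.1  69.6]
[ 265  222   36   46 1344] [282.5 245.3]
[420 259   7   5  29] [423.  261.3]
[269 290  28  14 312] [282.6 296.9]
```

View pics/w4.png

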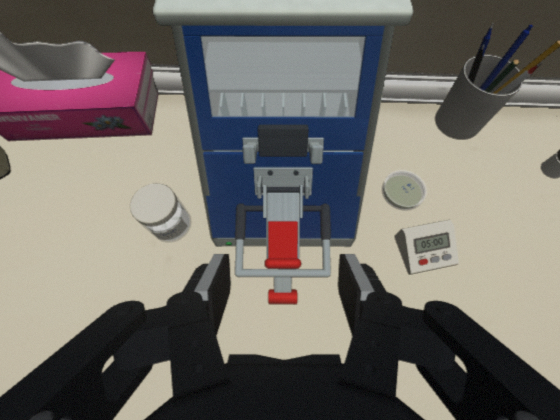

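```bash
cat >> h.py <<'E'
def loc(X):
    c=Ro.from_euler('z',YAW).as_matrix().T@(np.asarray(X)-CC)*1000; q=c-np.array([-90,0,40])
    return c.round(1),'u',round(.5*q[0]+.866*q[2],1),'n',round(-.866*q[0]+.5*q[2],1)
def chain(a,b,ext=0):
    "lever a, loop b -> dict of (u,n)"
    P=np.array([82,18.]);hd=np.array([-np.cos(a),np.sin(a)]);hn=np.array([np.sin(a),np.cos(a)])
    pin=P+19.6*hd-4*hn
    f=-a-b;lx=np.array([np.cos(f),np.sin(f)]);lz=np.array([-np.sin(f),np.cos(f)])
    return dict(pin=pin,bar=pin+(66.5+ext)*lx,grip=pin+(90+ext)*lx+17*lz,pad=P+62*hd,end=P+80*hd)
def tri(obs):
    A=[];B=[]
    for c,px in obs:
        o,d=ray(c,px);d/=np.linalg.norm(d);M=np.eye(3)-np.outer(d,d);A.append(M);B.append(M@o)
    X=np.linalg.lstsq(np.vstack(A),np.concatenate(B),rcond=None)[0]
    return X,[ (proj(c,X)-px).round(1) for c,px in obs]
E
python3 - <<'E'
from h import *
t=cal('top');s=cal('scene');w=dict(np.load('w4.npz'))
X,e=tri([(t,(293.5,280.1)),(s,(318.7,257.7)),(w,(282.6,296.9))]);print(X,e,loc(X))
X,e=tri([(t,(293.5,280.1)),(w,(282.6,296.9))]);print(X,e,loc(X))
# red handle end ridge centre ~ w4 (282.5,263)
for a in np.arange(.3,.75,.05):
    c=chain(a,-2.85);print(round(a,2),c['grip'].round(1),c['end'].round(1),proj(w,un(*c['grip'])).round(1),proj(t,un(*c['grip'])).round(1),proj(s,un(*c['grip'])).round(1),proj(w,un(*c['bar'])).round(1))
E
```

```text
[ 0.49671657 -0.00611959  0.0775768 ] [array([-0.5, -0.3]), array([-0.1, -0.1]), array([1.1, 1. ])] (array([-166.4,    0.5,   77.6]), 'u', np.float64(-5.7), 'n', np.float64(85.0))
[ 0.49506881 -0.00609226  0.09566649] [array([-0.5,  0.1]), array([ 1. , -0.1])] (array([-168.1,    0.6,   95.7]), 'u', np.float64(9.2), 'n', np.float64(95.5))
0.3 [-22.1  56.1] [ 5.6 41.6] [284.3 286.5] [292.6 272.6] [313.9 262.6] [284.3 269. ]
0.35 [-20.1  61.2] [ 6.9 45.4] [284.3 288.9] [292.7 274.1] [314.8 262.1] [284.3 270.2]
0.4 [-17.8  66.3] [ 8.3 49.2] [284.3 291.2] [292.8 275.4] [315.8 261.4] [284.3 271.3]
0.45 [-15.2  71.2] [10.  52.8] [284.3 293.3] [292.9 276.7] [316.6 260.6] [284.3 272.2]
0.5 [-12.5  76. ] [11.8 56.4] [284.3 295.2] [293.  277.9] [317.4 259.8] [284.3 272.9]
0.55 [-9.4 80.6] [13.8 59.8] [284.3 296.9] [293.1 279. ] [318.2 258.8] [284.3 273.3]
0.6 [-6.2 85.1] [16.  63.2] [284.3 298.4] [293.2 280. ] [318.9 257.7] [284.3 273.6]
0.65 [-2.7 89.4] [18.3 66.4] [284.3 299.6] [293.3 280.8] [319.5 256.6] [284.3 273.7]
0.7 [ 0.9 93.6] [20.8 69.5] [284.3 300.7] [293.4 281.5] [320.1 255.3] [284.4 273.6]
```

```bash
python3 - <<'E'
from h import *
g=un(-6,85,.5);z=toolR(25)[:,2]
plan([g-.05*z,g+.004*z],[25,25],[5,3])
E
```

```text
slide [[-0.0172, -0.0002, 0.0177], [-0.0161, -0.0002, 0.0187], [-0.015, -0.0002, 0.0196], [-0.0139, -0.0002, 0.0204], [-0.0127, -0.0002, 0.0212], [0.0, 0.0, 0.018], [0.0, 0.0, 0.018], [0.0, 0.0, 0.018]]
angular [[-0.01, -3.28, 0.01], [-0.01, -3.28, 0.01], [-0.01, -3.28, 0.01], [-0.01, -3.28, 0.01], [-0.01, -3.28, 0.01], [-0.0, -0.0, 0.0], [-0.0, -0.0, 0.0], [-0.0, -0.0, 0.0]]
```

arm_command(
  slide=[
    [-0.017,0,0.018],
    [-0.016,0,0.019],
    [-0.015,0,0.02],
    [-0.014,0,0.02],
    [-0.013,0,0.021],
    [0,0,0.01],
    [0,0,0.01],
    [0,0,0],
  ],
  angular=[
    [0,-3.3,0],
    [0,-3.3,0],
    [0,-3.3,0],
    [0,-3.3,0],
    [0,-3.3,0],
    [0,0,0],
    [0,0,0],
    [0,0,0],
  ],
  hand=[0.055,0.055,0.055,0.055,0.055,0.055,0.055,0.055],
)

```text
time: 5.2
tool_pos: [0.4877, -0.0077, 0.1034]
tcp_rot: [-3.058, -0.073, -0.678]
wrist_force: [-0.8, -0.8, 0.1]
width: 0.643
```

```bash
python3 - <<'E'
from h import *
where()
from workcell import bot
c=cal('wrist');im=bot.read_camera('wrist');cv2.imwrite('pics/w5.png',im[:,:,::-1]);np.savez('w5.npz',**c)
g=un(-6,85,.5);z=toolR(25)[:,2]
print(proj(c,g))
plan([g+.004*z],[25],[4])
E
```

```text
t 5.2 p [ 0.4877 -0.0077  0.1034] C [-175.5   -0.6  103.4] u 12.2 n 105.8 tilt 25.0 zy -0.001 xw [0.905 0.044 0.423] F [-0.8 -0.8  0.1] w 0.643 q [-0.11 -0.21  2.43  0.14  0.5   1.3 ]
[283.25360611 256.61213581]
slide [[-0.0009, -0.0003, 0.008], [-0.0009, -0.0003, 0.008], [-0.0009, -0.0003, 0.008], [-0.0009, -0.0003, 0.008]]
angular [[0.02, -0.02, 0.03], [0.02, -0.02, 0.03], [0.02, -0.02, 0.03], [0.02, -0.02, 0.03]]
```

View pics/w5.png

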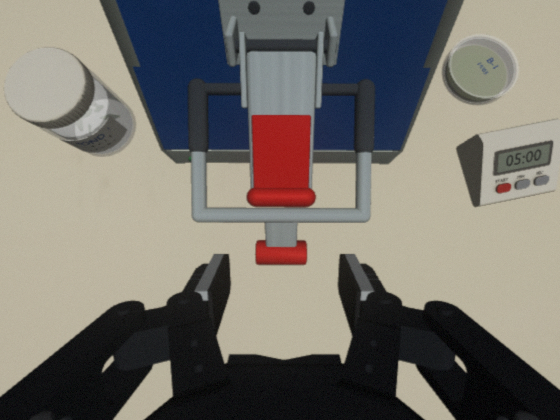

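arm_command(
  slide=[
    [-0.0005,-0.0005,0.01],
    [-0.0005,-0.0005,0.01],
    [0,0,0.008],
    [0,0,0.004],
    [0,0,0],
    [0,0,0],
    [0,0,0],
    [0,0,0],
  ],
  angular=[
    [0,0,0],
    [0,0,0],
    [0,0,0],
    [0,0,0],
    [0,0,0],
    [0,0,0],
    [0,0,0],
    [0,0,0],
  ],
  hand=[0.055,0.055,0.055,0.055,0.025,0.025,0.025,0.025],
  squeeze=40,
)

```text
time: 6.05
tool_pos: [0.5031, -0.0059, 0.0752]
tcp_rot: [-3.056, -0.072, -0.689]
wrist_force: [-0.0, 0.3, -0.6]
width: 0.332
```

```bash
python3 - <<'E'
from h import *
where()
from workcell import bot
c=cal('wrist');im=bot.read_camera('wrist');cv2.imwrite('pics/w6.png',im[:,:,::-1])
E
```

```text
t 6.05 p [ 0.5031 -0.0059  0.0752] C [-160.     0.5   75.2] u -4.5 n 78.2 tilt 25.4 zy -0.001 xw [0.902 0.043 0.429] F [-0.   0.3 -0.6] w 0.332 q [-0.1  -0.13  2.43  0.16  0.41  1.29]
```

View pics/w6.png

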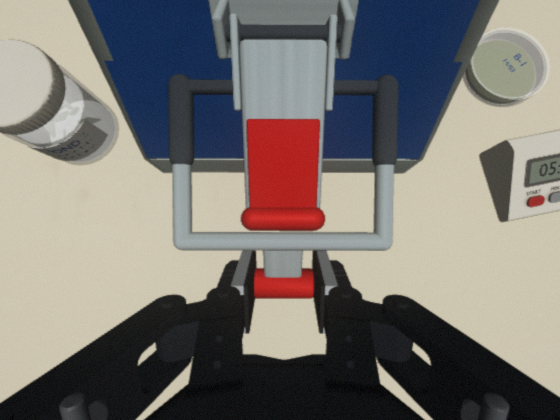

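```bash
python3 - <<'E'
from h import *
from workcell import bot
c=cal('wrist');s=bot.read_state();R=Ro.from_rotvec(s['tcp_rot']).as_matrix()
p=np.array(s['tool_pos'])
for dz in (-12,-8,-4,0,8):
    print(dz,proj(c,p+R[:,2]*dz/1000).round(1),proj(c,p+R[:,2]*dz/1000-R[:,0]*.004).round(1),loc(p+R[:,2]*dz/1000-R[:,0]*.00))
print(proj(c,un(-6,85)))
im=bot.read_camera('scene');cv2.imwrite('pics/s6.png',cv2.resize(im[135:295,210:380,::-1],None,fx=3.5,fy=3.5,interpolation=cv2.INTER_CUBIC))
E
```

```text
-12 [285.6 288.3] [285.6 296. ] (array([-165.2,    0.5,   86. ]), 'u', np.float64(2.3), 'n', np.float64(88.1))
-8 [285.6 283.7] [285.6 291.3] (array([-163.5,    0.5,   82.4]), 'u', np.float64(-0.0), 'n', np.float64(84.9))
-4 [285.5 279.4] [285.5 286.8] (array([-161.8,    0.5,   78.8]), 'u', np.float64(-2.3), 'n', np.float64(81.6))
0 [285.5 275.3] [285.5 282.5] (array([-160.1,    0.5,   75.2]), 'u', np.float64(-4.6), 'n', np.float64(78.3))
8 [285.4 267.7] [285.4 274.6] (array([-156.6,    0.5,   68. ]), 'u', np.float64(-9.1), 'n', np.float64(71.7))
[286.48452784 289.43239591]
```

View pics/s6.png

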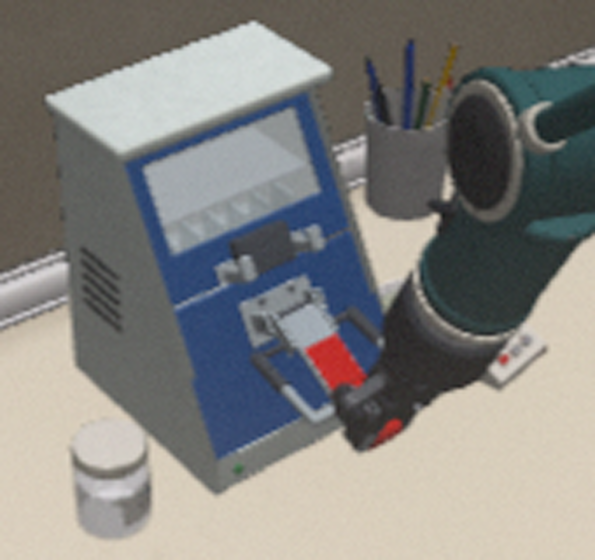

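```bash
cat >> h.py <<'E'
def ikbar(bar,L=66.5):
    "bar (u,n) -> a,b,grip"
    P=np.array([82,18.]);d=np.asarray(bar,float)-P;r=np.hypot(*d);th=np.arctan2(d[1],d[0])
    lp=np.hypot(19.6,4)
    ca=(lp**2+r*r-L*L)/(2*lp*r); al=np.arccos(np.clip(ca,-1,1)); pa=th+al
    pin=P+lp*np.array([np.cos(pa),np.sin(pa)])
    a=np.pi+np.arctan2(4,19.6)-pa; v=np.asarray(bar)-pin;f=np.arctan2(v[1],v[0]);b=-f-a
    return a,b,chain(a,b)['grip']
OFF=np.array([-.0035,0,-.0025])  # grip in tool frame
def gtcp(g,tilt): return un(*g)-toolR(tilt)@OFF
E
python3 - <<'E'
from h import *
c=chain(.59,-2.85);P=np.array([82,18]);d=c['bar']-P;r0=np.hypot(*d);t0=np.arctan2(d[1],d[0]);print(c,r0,t0)
for k in np.linspace(0,1,9):
    r=r0+(78-r0)*k;t=t0+(.9-t0)*k;b=P+r*np.array([np.cos(t),np.sin(t)]);a,bb,g=ikbar(b);print(b.round(1),round(a,2),round(bb,2),'phi',round(-a-bb,2),g.round(1),loc(un(*g))[0])
for b in [(130,60),(140,52),(146,46),(146,36),(146,26),(145,17),(138,16),(134,16),(132,16)]:
    a,bb,g=ikbar(b);print(b,round(a,2),round(bb,2),'phi',round(-a-bb,2),g.round(1),loc(un(*g))[0])
E
```

```text
{'pin': array([63.4881186 , 25.58091333]), 'bar': array([21.19925129, 76.90246536]), 'grip': array([-6.86473015, 84.22796503]), 'pad': array([30.4816779 , 52.49438342]), 'end': array([15.52474567, 62.50888183])} 84.65359690106004 2.3720514098083156
[21.2 76.9] 0.59 -2.85 phi 2.26 [-6.9 84.2] [-166.4    0.    76.2]
[33.5 86.4] 0.69 -2.75 phi 2.05 [ 7.5 99.3] [-172.2    0.    96.1]
[47.2 93.3] 0.81 -2.66 phi 1.85 [ 24.3 111.2] [-174.1    0.   116.7]
[61.7 97.6] 0.93 -2.58 phi 1.65 [ 42.9 119.7] [-172.2    0.   137. ]
[76.7 99.2] 1.06 -2.51 phi 1.45 [ 62.6 124.5] [-166.5    0.   156.4]
[91.5 97.9] 1.19 -2.44 phi 1.26 [ 82.6 125.5] [-157.4    0.   174.3]
[105.8  94. ] 1.32 -2.38 phi 1.06 [102.4 122.8] [-145.2   -0.   190.1]
[118.9  87.7] 1.46 -2.32 phi 0.87 [121.2 116.6] [-130.4    0.   203.2]
[130.5  79.1] 1.59 -2.27 phi 0.67 [138.3 107. ] [-113.6    0.   213.3]
(130, 60) 1.07 -1.48 phi 0.41 [144.7  85. ] [-91.3   0.  207.8]
(140, 52) 1.43 -1.66 phi 0.23 [159.   73.9] [-74.5   0.  214.7]
(146, 46) 1.67 -1.79 phi 0.12 [167.3  65.7] [-63.3  -0.  217.7]
(146, 36) 1.65 -1.62 phi -0.03 [170.   52.3] [-50.3  -0.  213.4]
(146, 26) 1.7 -1.52 phi -0.18 [172.2  38.5] [-37.3   0.  208.4]
(145, 17) 1.77 -1.45 phi -0.32 [172.7  25.7] [-25.9  -0.  202.4]
(138, 16) 1.4 -1.09 phi -0.32 [165.6  24.9] [-28.7   0.  195.9]
(134, 16) 1.13 -0.85 phi -0.27 [161.2  26. ] [-31.9   0.  192.6]
(132, 16) 0.95 -0.71 phi -0.24 [158.8  27. ] [-34.   -0.  191.1]
```

```bash
python3 - <<'E'
from h import *
c=chain(.59,-2.85);P=np.array([82,18]);d=c['bar']-P;r0=np.hypot(*d);t0=np.arctan2(d[1],d[0])
pts=[];T=[]
for k in np.linspace(0,1,9)[1:]:
    r=r0+(78-r0)*k;t=t0+(.9-t0)*k;b=P+r*np.array([np.cos(t),np.sin(t)]);a,bb,g=ikbar(b);T.append(25+14*k);pts.append(gtcp(g,T[-1]))
plan(pts,T,[1]*8)
E
```

```text
slide [[0.0016, 0.0005, -0.0217], [0.0076, 0.0, -0.0193], [0.0115, 0.0, -0.017], [0.0148, 0.0, -0.014], [0.0173, -0.0, -0.0105], [0.019, 0.0, -0.0064], [0.0197, -0.0, -0.0022], [0.0196, -0.0, 0.0021]]
angular [[0.08, 1.35, 0.09], [0.0, 1.75, -0.0], [-0.0, 1.75, 0.0], [0.0, 1.75, -0.0], [-0.0, 1.75, -0.0], [0.0, 1.75, -0.0], [-0.0, 1.75, 0.0], [0.0, 1.75, 0.0]]
```

arm_command(
  slide=[
    [0.001,0,-0.011],
    [0.001,0,-0.011],
    [0.004,0,-0.01],
    [0.004,0,-0.01],
    [0.006,0,-0.0085],
    [0.006,0,-0.0085],
    [0.0075,0,-0.007],
    [0.0075,0,-0.007],
  ],
  angular=[
    [0,0.8,0],
    [0,0.8,0],
    [0,0.9,0],
    [0,0.9,0],
    [0,0.9,0],
    [0,0.9,0],
    [0,0.9,0],
    [0,0.9,0],
  ],
  hand=[0.025,0.025,0.025,0.025,0.025,0.025,0.025,0.025],
)

```text
time: 6.95
tool_pos: [0.5007, -0.0056, 0.1608]
tcp_rot: [-3.002, -0.072, -0.882]
wrist_force: [5.5, 2.5, -6.0]
width: 0.337
```

```bash
python3 - <<'E'
from h import *
where()
from workcell import bot
im=bot.read_camera('wrist');cv2.imwrite('pics/w7.png',im[:,:,::-1])
c=chain(.59,-2.85);P=np.array([82,18]);d=c['bar']-P;r0=np.hypot(*d);t0=np.arctan2(d[1],d[0])
pts=[];T=[]
for k in np.linspace(0,1,9)[5:]:
    r=r0+(78-r0)*k;t=t0+(.9-t0)*k;b=P+r*np.array([np.cos(t),np.sin(t)]);a,bb,g=ikbar(b);T.append(25+14*k);pts.append(gtcp(g,T[-1]))
plan(pts,T,[2]*4)
E
```

```text
t 6.95 p [ 0.5007 -0.0056  0.1608] C [-162.4    0.9  160.8] u 68.4 n 123.1 tilt 32.7 zy -0.001 xw [0.84  0.041 0.541] F [ 5.5  2.5 -6. ] w 0.337 q [-0.12 -0.34  2.44  0.19  0.48  1.26]
slide [[0.0065, 0.0004, -0.0026], [0.0065, 0.0004, -0.0025], [0.0095, 0.0, -0.0032], [0.0095, 0.0, -0.0031], [0.0099, -0.0, -0.0011], [0.0099, -0.0, -0.0009], [0.0098, -0.0, 0.001], [0.0098, -0.0, 0.0012]]
angular [[0.04, 0.41, 0.06], [0.04, 0.41, 0.06], [0.0, 0.88, -0.0], [0.0, 0.88, -0.0], [-0.0, 0.88, 0.0], [-0.0, 0.88, 0.0], [0.0, 0.87, 0.0], [0.0, 0.87, 0.0]]
```

View pics/w7.png

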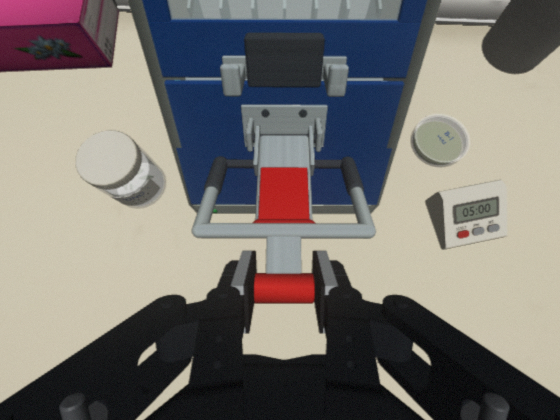

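```bash
python3 - <<'E'
from h import *
P=np.array([82,18])
pts=[];T=[]
for t,r in [(1.5,77),(1.3,76),(1.1,76),(.9,75)]:
    b=P+r*np.array([np.cos(t),np.sin(t)]);a,bb,g=ikbar(b);print(b.round(1),round(a,2),g.round(1));T.append(35+5*(1.5-t)/.6);pts.append(gtcp(g,T[-1]))
plan(pts,T,[2]*4)
E
```

```text
[87.4 94.8] 0.94 [ 78.4 122.4]
[102.3  91.2] 1.09 [ 99.2 120.1]
[116.5  85.7] 1.29 [119.2 114.6]
[128.6  76.7] 1.44 [137.2 104.4]
slide [[0.0054, 0.0004, -0.0003], [0.0054, 0.0004, -0.0002], [0.01, -0.0, -0.0034], [0.01, -0.0, -0.0033], [0.0103, -0.0, -0.0015], [0.0103, 0.0, -0.0013], [0.0103, 0.0, 0.0013], [0.0103, 0.0, 0.0015]]
angular [[0.04, 1.03, 0.06], [0.04, 1.03, 0.06], [-0.0, 0.83, 0.0], [-0.0, 0.83, 0.0], [0.0, 0.83, -0.0], [0.0, 0.83, -0.0], [0.0, 0.83, -0.0], [0.0, 0.83, -0.0]]
```

arm_command(
  slide=[
    [0.0055,0,0.0],
    [0.0055,0,0.0],
    [0.01,0,-0.003],
    [0.01,0,-0.003],
    [0.0105,0,-0.001],
    [0.0105,0,-0.001],
    [0.0105,0,0.0015],
    [0.0105,0,0.0015],
  ],
  angular=[
    [0,1,0],
    [0,1,0],
    [0,0.8,0],
    [0,0.8,0],
    [0,0.8,0],
    [0,0.8,0],
    [0,0.8,0],
    [0,0.8,0],
  ],
  hand=[0.025,0.025,0.025,0.025,0.025,0.025,0.025,0.025],
)

```text
time: 7.8
tool_pos: [0.5525, -0.0025, 0.2039]
tcp_rot: [-2.947, -0.076, -1.04]
wrist_force: [0.0, -1.4, -3.7]
width: 0.329
```

```bash
python3 - <<'E'
from h import *
where()
from workcell import bot
c=cal('wrist');np.savez('w8.npz',**c)
im=bot.read_camera('wrist');cv2.imwrite('pics/w8.png',im[:,:,::-1])
im=bot.read_camera('scene');cv2.imwrite('pics/s8.png',cv2.resize(im[135:295,210:380,::-1],None,fx=3.5,fy=3.5,interpolation=cv2.INTER_CUBIC))
E
```

```text
t 7.8 p [ 0.5525 -0.0025  0.2039] C [-110.5    1.6  203.9] u 131.7 n 99.7 tilt 38.9 zy 0.002 xw [0.777 0.04  0.628] F [ 0.  -1.4 -3.7] w 0.329 q [-0.11 -0.32  2.38  0.25  0.41  1.21]
```

View pics/w8.png

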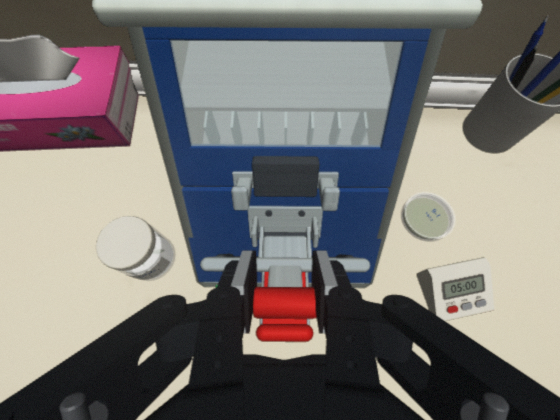

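View pics/s8.png

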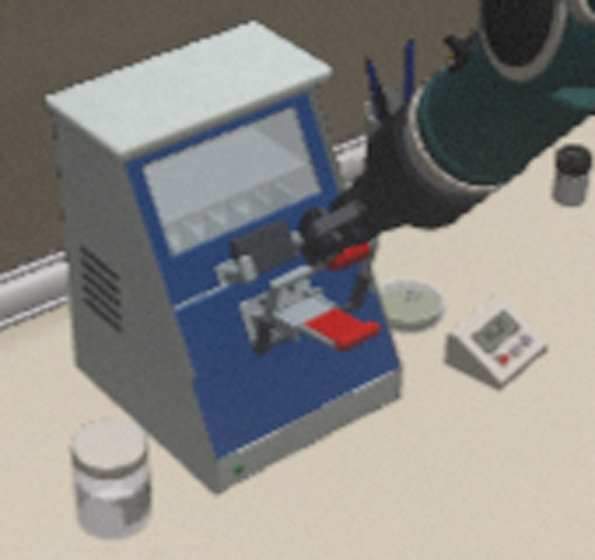

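```bash
cat >> h.py <<'E'
def barrel(f):
    im=cv2.imread(f);h=cv2.cvtColor(im,cv2.COLOR_BGR2HSV)
    m=(((h[...,0]<8)|(h[...,0]>172))&(h[...,1]>150)&(h[...,2]>40)).astype(np.uint8)
    m[:, :200]=0;m[:,370:]=0
    for y in range(225,350,3):
        x=np.where(m[y])[0]
        if len(x): print(y,x.min(),x.max(),x.max()-x.min()+1)
E
python3 - <<'E'
from h import *
for f in ('w6','w7','w8'): print(f); barrel(f'pics/{f}.png')
w=dict(np.load('w8.npz'))
# tool-frame of camera
from workcell import bot
s=bot.read_state();R=Ro.from_rotvec(s['tcp_rot']).as_matrix();p=np.array(s['tool_pos'])
c=w
for dx in (0,-5,-10,-15):
  for dz in (0,-6,-12):
    X=p+R@np.array([dx,0,dz])/1000; q=c['R']@X+c['t']; print(dx,dz,proj(c,X).round(1),'wid',(c['fx']*.03/q[2]).round(1))
E
```

```text
w6
225 244 321 78
228 248 317 70
270 255 312 58
273 254 313 60
276 254 313 60
279 254 313 60
282 253 314 62
285 253 314 62
288 254 314 61
291 253 313 61
294 254 313 60
297 255 310 56
w7
273 256 256 1
276 254 313 60
279 254 313 60
282 254 314 61
285 253 314 62
288 253 314 62
291 254 314 61
294 254 314 61
297 254 314 61
300 254 314 61
w8
273 265 304 40
276 265 304 40
279 265 304 40
282 264 304 41
285 264 304 41
288 255 314 60
291 254 314 61
294 253 315 63
297 253 315 63
300 253 315 63
303 253 316 64
306 253 316 64
309 252 316 65
312 253 316 64
315 254 316 63
318 263 306 44
321 263 306 44
324 263 306 44
327 258 310 53
330 257 312 56
333 257 312 56
336 257 311 55
339 260 309 50
0 0 [285.6 274.1] wid 61.1
0 -6 [285.6 280.3] wid 63.5
0 -12 [285.7 287.1] wid 66.2
-5 0 [285.5 283.2] wid 60.5
-5 -6 [285.6 289.7] wid 62.9
-5 -12 [285.7 296.7] wid 65.5
-10 0 [285.5 292. ] wid 59.9
-10 -6 [285.6 298.8] wid 62.3
-10 -12 [285.6 306.2] wid 64.8
-15 0 [285.5 300.7] wid 59.4
-15 -6 [285.5 307.8] wid 61.7
-15 -12 [285.6 315.5] wid 64.2
```

```bash
cat >> h.py <<'E'
def fitab(c,obs,x0):
    "obs: list of (name, py)"
    from scipy.optimize import least_squares
    def f(v):
        ch=chain(*v); return [proj(c,un(*ch[k]))[1]-y for k,y in obs]
    r=least_squares(f,x0); return r.x,np.round(r.fun,1),{k:v.round(1) for k,v in chain(*r.x).items()}
E
python3 - <<'E'
from h import *
w=dict(np.load('w8.npz'))
print(fitab(w,[('bar',264.5),('grip',302),('end',333)],[1.2,-2.2]))
print(fitab(w,[('bar',264.5),('grip',302)],[1.2,-2.2]))
print(proj(w,un(132,16)),proj(w,un(82,18)))
E
```

```text
(array([ 1.49076628, -2.27860487]), array([-1.3,  0.8,  0.1]), {'pin': array([76.4, 37.2]), 'bar': array([123.4,  84.4]), 'grip': array([127.9, 113. ]), 'pad': array([77. , 79.8]), 'end': array([75.6, 97.7])})
(array([ 1.16580796, -1.93636763]), array([0., 0.]), {'pin': array([70.6, 34.4]), 'bar': array([118.3,  80.8]), 'grip': array([123.3, 109.3]), 'pad': array([57.6, 75. ]), 'end': array([50.5, 91.5])})
[287.72463553 182.49444402] [286.96245765 236.40785516]
```

```bash
sed -i 's/^OFF=.*/OFF=np.array([-.010,0,-.008])/' h.py; python3 - <<'E'
from h import *
pts=[];T=[]
for i,b in enumerate([(128,75),(136,66),(142,57),(146,50)]):
    a,bb,g=ikbar(b);print(b,round(a,2),g.round(1));T.append(39+.5*i);pts.append(gtcp(g,T[-1]))
plan(pts,T,[2]*4)
E
```

```text
(128, 75) 1.36 [137.2 102.5]
(136, 66) 1.47 [149.8  91.5]
(142, 57) 1.59 [159.5  80.1]
(146, 50) 1.7 [166.  71.]
slide [[0.0068, 0.0008, 0.0017], [0.0068, 0.0008, 0.0017], [0.0079, 0.0, 0.0028], [0.0079, 0.0, 0.0029], [0.0066, -0.0, 0.0036], [0.0066, -0.0, 0.0036], [0.0046, -0.0, 0.0031], [0.0046, -0.0, 0.0032]]
angular [[-0.05, 0.05, 0.14], [-0.05, 0.05, 0.14], [0.0, 0.25, 0.0], [0.0, 0.25, 0.0], [0.0, 0.25, 0.0], [0.0, 0.25, 0.0], [-0.0, 0.25, 0.0], [-0.0, 0.25, 0.0]]
```

arm_command(
  slide=[
    [0.007,0.0005,0.0015],
    [0.007,0.0005,0.0015],
    [0.008,0,0.003],
    [0.008,0,0.003],
    [0.0065,0,0.0035],
    [0.0065,0,0.0035],
    [0.0045,0,0.003],
    [0.0045,0,0.003],
  ],
  angular=[
    [0,0,0.1],
    [0,0,0.1],
    [0,0.25,0],
    [0,0.25,0],
    [0,0.25,0],
    [0,0.25,0],
    [0,0.25,0],
    [0,0.25,0],
  ],
  hand=[0.025,0.025,0.025,0.025,0.025,0.025,0.025,0.025],
  squeeze=60,
)

```text
time: 8.7
tool_pos: [0.6084, 0.0, 0.2159]
tcp_rot: [-2.935, -0.071, -1.065]
wrist_force: [-3.5, -2.1, -3.6]
width: 0.317
```

```bash
python3 - <<'E'
from h import *
where()
from workcell import bot
c=cal('wrist');np.savez('w9.npz',**c)
im=bot.read_camera('wrist');cv2.imwrite('pics/w9.png',im[:,:,::-1])
im=bot.read_camera('scene');cv2.imwrite('pics/s9.png',cv2.resize(im[135:295,210:380,::-1],None,fx=3.5,fy=3.5,interpolation=cv2.INTER_CUBIC))
barrel('pics/w9.png')
E
```

```text
t 8.7 p [0.6084 0.     0.2159] C [-54.6   1.5 215.9] u 170.0 n 57.2 tilt 39.9 zy 0.004 xw [0.766 0.036 0.642] F [-3.5 -2.1 -3.6] w 0.317 q [-0.09 -0.2   2.28  0.25  0.38  1.23]
297 255 313 59
300 254 313 60
303 254 314 61
306 254 314 61
309 254 314 61
312 253 314 62
315 253 315 63
318 253 315 63
321 253 315 63
324 253 316 64
327 313 314 2
```

View pics/w9.png

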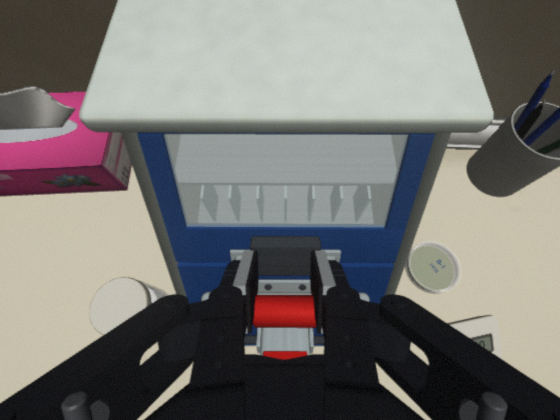

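View pics/s9.png

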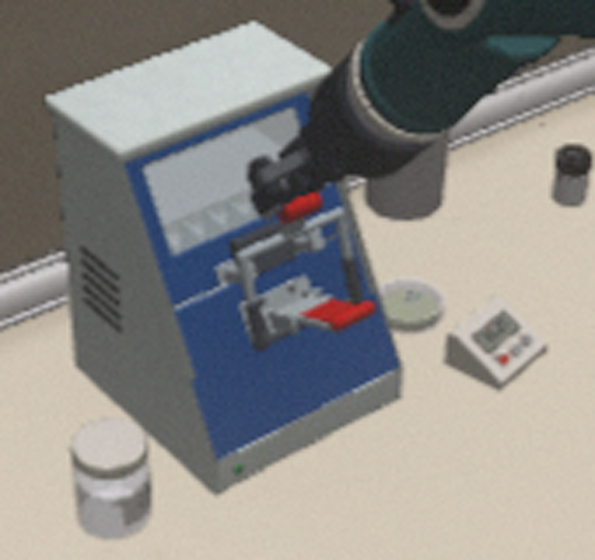

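```bash
python3 - <<'E'
from h import *
a=cv2.imread("pics/w9.png")[200:380,180:400]; cv2.imwrite("pics/w9z.png",cv2.resize(a,None,fx=3.3,fy=3.3,interpolation=cv2.INTER_CUBIC))
E
```

```text
(no output)
```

View pics/w9z.png

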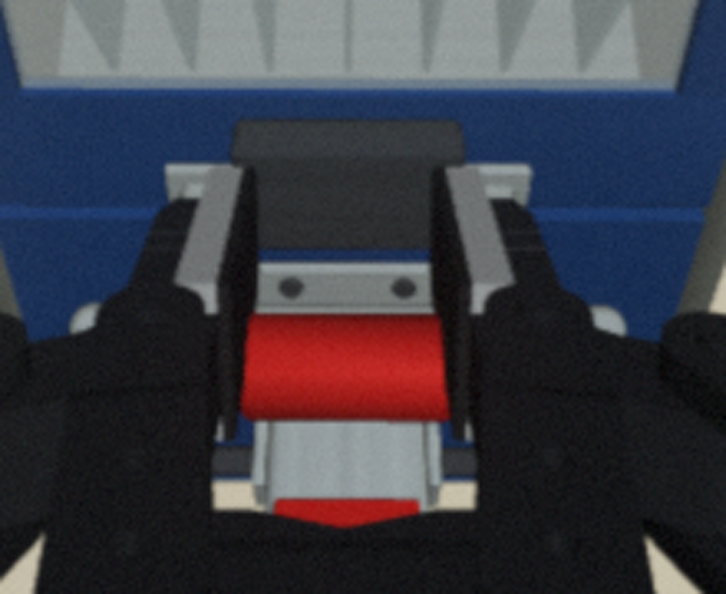

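```bash
python3 - <<'E'
from h import *
w=dict(np.load('w9.npz'))
o,d=ray(w,(286,297)); 
for D in (.174,.178,.182): print(loc(o+d*D))
o,d=ray(w,(285,311));
for D in (.140,.144,.148,.152): print('grip',loc(o+d*D))
print(fitab(w,[('bar',297),('grip',311)],[1.5,-1.8]))
s=cal('scene');S=lambda x,y:(210+x/3.5,135+y/3.5)
for b in [(135,55),(140,52),(146,50),(130,60)]: 
  print(b,[(3.5*(proj(s,un(*b,yy))-[210,135])).round(0) for yy in (-45,45)],proj(w,un(*b)))
E
```

```text
(array([-61.2,   1.2, 185.8]), 'u', np.float64(140.7), 'n', np.float64(48.0))
(array([-60.7,   1.1, 181.7]), 'u', np.float64(137.4), 'n', np.float64(45.5))
(array([-60.2,   1.1, 177.6]), 'u', np.float64(134.0), 'n', np.float64(42.9))
grip (array([-71.6,   1.8, 218.3]), 'u', np.float64(163.6), 'n', np.float64(73.3))
grip (array([-71.3,   1.8, 214.1]), 'u', np.float64(160.2), 'n', np.float64(70.9))
grip (array([-70.9,   1.8, 209.9]), 'u', np.float64(156.7), 'n', np.float64(68.4))
grip (array([-70.6,   1.7, 205.7]), 'u', np.float64(153.3), 'n', np.float64(66.0))
(array([ 1.83007753, -2.06467157]), array([-0.,  0.]), {'pin': array([83.2, 38. ]), 'bar': array([147.8,  53.4]), 'grip': array([166.7,  75.4]), 'pad': array([97.9, 77.9]), 'end': array([102.5,  95.3])})
(135, 55) [array([346., 220.]), array([246., 265.])] [288.02706887 313.5684706 ]
(140, 52) [array([341., 213.]), array([241., 258.])] [288.06963328 303.64968615]
(146, 50) [array([337., 206.]), array([237., 250.])] [288.14035345 293.98920082]
(130, 60) [array([352., 226.]), array([252., 272.])] [288.00736388 326.60645493]
```

arm_command(
  slide=[
    [0.003,0,0.0],
    [0.003,0,0.001],
    [0.003,0,0.001],
    [0.003,0,0.001],
    [0,0,0],
    [0,0,0],
    [0,0,0],
    [0,0,0],
  ],
  angular=[
    [0,0,0],
    [0,0,0],
    [0,0,0],
    [0,0,0],
    [0,0,0],
    [0,0,0],
    [0,0,0],
    [0,0,0],
  ],
  hand=[0.025,0.025,0.025,0.025,0.025,0.025,0.025,0.025],
  squeeze=90,
)

```text
time: 9.6
tool_pos: [0.6205, 0.0005, 0.2225]
tcp_rot: [-2.935, -0.072, -1.067]
wrist_force: [-3.3, -1.3, -1.5]
width: 0.31
```

```bash
python3 - <<'E'
from h import *
where()
from workcell import bot
c=cal('wrist');np.savez('w10.npz',**c)
im=bot.read_camera('wrist');cv2.imwrite('pics/w10.png',im[:,:,::-1])
cv2.imwrite("pics/w10z.png",cv2.resize(im[200:380,180:400,::-1],None,fx=3.3,fy=3.3,interpolation=cv2.INTER_CUBIC))
im=bot.read_camera('scene');cv2.imwrite('pics/s10.png',cv2.resize(im[170:250,250:340,::-1],None,fx=6,fy=6,interpolation=cv2.INTER_CUBIC))
barrel('pics/w10.png')
E
```

```text
t 9.6 p [6.205e-01 5.000e-04 2.225e-01] C [-42.5   1.4 222.5] u 181.8 n 50.1 tilt 40.0 zy 0.003 xw [0.765 0.037 0.642] F [-3.3 -1.3 -1.5] w 0.31 q [-0.09 -0.19  2.26  0.24  0.39  1.24]
297 256 312 57
300 255 312 58
303 255 313 59
306 254 313 60
309 254 313 60
312 254 313 60
315 254 314 61
318 254 314 61
321 253 315 63
324 253 315 63
327 254 315 62
```

View pics/w10z.png

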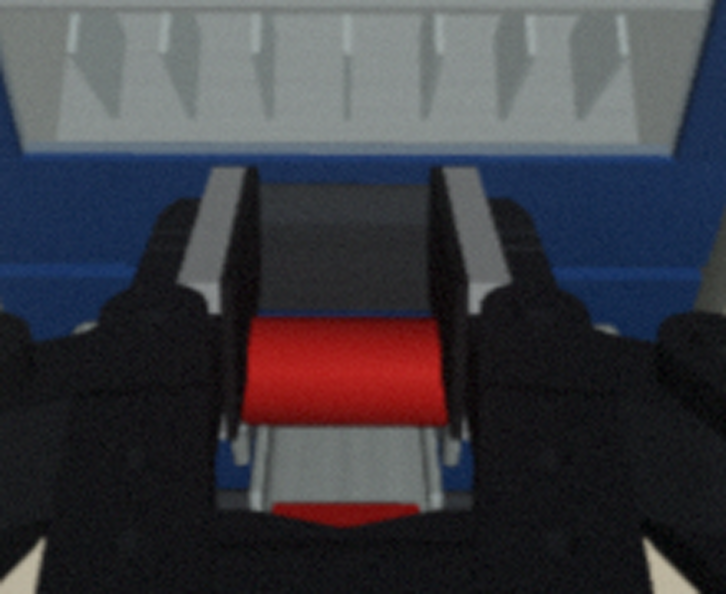

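View pics/s10.png

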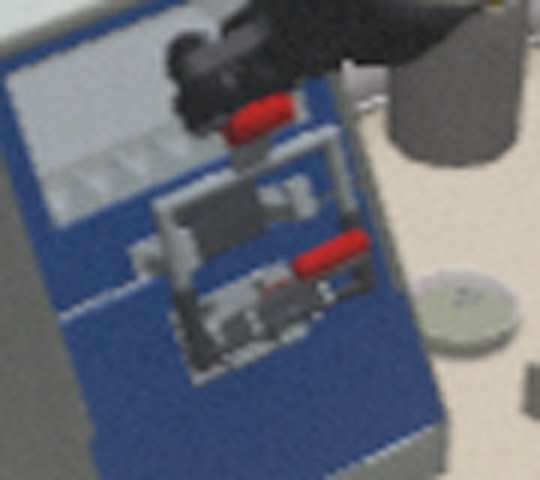

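```bash
python3 - <<'E'
from h import *
w=dict(np.load('w10.npz'));s=cal('scene')
o,d=ray(w,(285,313))
for D in (.144,.148,.152): print('grip',loc(o+d*D))
for b in [(145,47),(150,47),(155,47),(150,40),(155,40),(145,55),(150,55)]: 
  a,bb,g=ikbar(b)
  print(b,round(a,2),g.round(1),[(6*(proj(s,un(*b,yy))-[250,170])).round(0) for yy in (-45,45)],'w',proj(w,un(*b))[1].round(1),'sgrip',(6*(proj(s,un(*g))-[250,170])).round(0),'wgrip',proj(w,un(*g))[1].round(1))
E
```

```text
grip (array([-60.1,   1.6, 220.3]), 'u', np.float64(171.1), 'n', np.float64(64.3))
grip (array([-59.8,   1.6, 216.1]), 'u', np.float64(167.7), 'n', np.float64(61.9))
grip (array([-59.4,   1.6, 211.9]), 'u', np.float64(164.2), 'n', np.float64(59.5))
(145, 47) 1.63 [165.9  67.1] [array([334., 145.]), array([163., 221.])] w 314.1 sgrip [262. 133.] wgrip 324.7
(150, 47) 1.88 [170.9  67.1] [array([331., 134.]), array([159., 210.])] w 308.8 sgrip [258. 121.] wgrip 318.4
(155, 47) 2.15 [175.6  67.5] [array([327., 122.]), array([155., 198.])] w 303.3 sgrip [255. 110.] wgrip 313.3
(150, 40) 1.85 [173.   57.7] [array([321., 134.]), array([150., 210.])] w 298.5 sgrip [244. 117.] wgrip 299.1
(155, 40) 2.11 [177.7  58.1] [array([318., 123.]), array([146., 198.])] w 293.0 sgrip [241. 106.] wgrip 293.6
(145, 55) 1.71 [163.4  77.5] [array([345., 144.]), array([173., 221.])] w 326.8 sgrip [278. 138.] wgrip 348.4
(150, 55) 1.96 [168.2  77.5] [array([342., 133.]), array([169., 209.])] w 321.5 sgrip [274. 126.] wgrip 342.8
```

arm_command(
  slide=[
    [0.002,0,0.0045],
    [0.002,0,0.0045],
    [0.002,0,0.0045],
    [0.002,0,0.0045],
    [0.002,0,0.0045],
    [0.002,0,0.0045],
    [0.001,0,0.003],
    [0,0,0],
  ],
  angular=[
    [0,0,0],
    [0,0,0],
    [0,0,0],
    [0,0,0],
    [0,0,0],
    [0,0,0],
    [0,0,0],
    [0,0,0],
  ],
  hand=[0.025,0.025,0.025,0.025,0.025,0.025,0.025,0.025],
)

```text
time: 10.5
tool_pos: [0.6545, 0.0018, 0.2088]
tcp_rot: [-2.932, -0.071, -1.075]
wrist_force: [-2.2, -1.2, -1.6]
width: 0.304
```

```bash
python3 - <<'E'
from h import *
where()
from workcell import bot
c=cal('wrist');np.savez('w11.npz',**c)
im=bot.read_camera('wrist')
cv2.imwrite("pics/w11z.png",cv2.resize(im[200:380,180:400,::-1],None,fx=3.3,fy=3.3,interpolation=cv2.INTER_CUBIC))
im=bot.read_camera('scene');cv2.imwrite('pics/s11.png',cv2.resize(im[170:250,250:340,::-1],None,fx=6,fy=6,interpolation=cv2.INTER_CUBIC))
E
```

```text
t 10.5 p [0.6545 0.0018 0.2088] C [ -8.4   1.2 208.8] u 187.0 n 13.8 tilt 40.2 zy 0.003 xw [0.762 0.037 0.646] F [-2.2 -1.2 -1.6] w 0.304 q [-0.08 -0.1   2.21  0.25  0.34  1.24]
```

View pics/w11z.png

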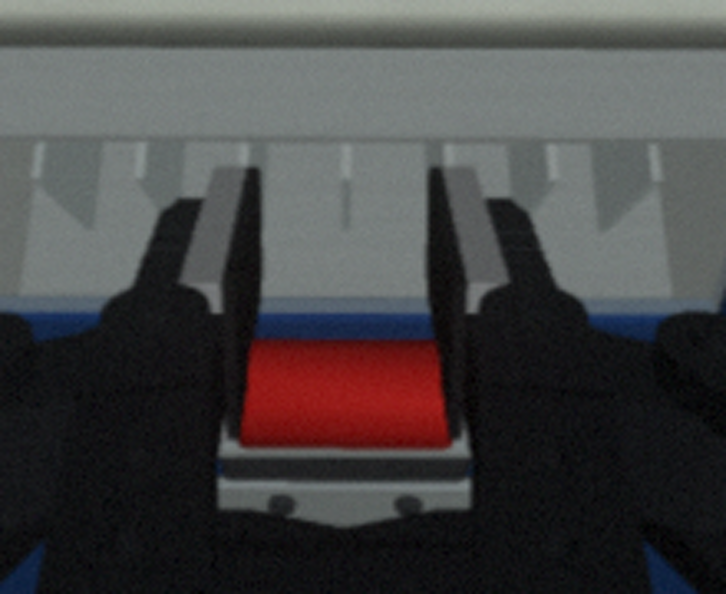

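View pics/s11.png

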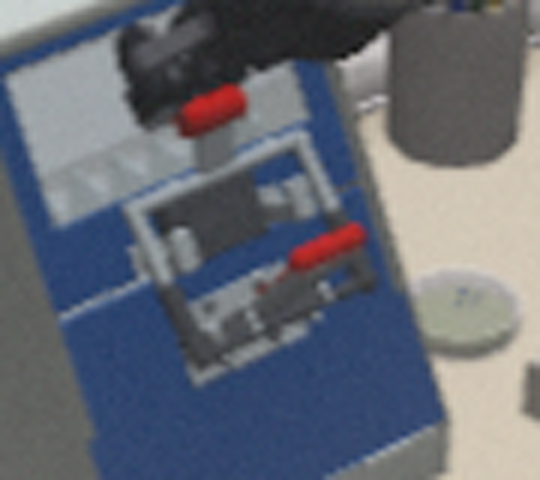

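```bash
cat >> h.py <<'E'
def fits(ends,grip,x0=(1.8,-1.6),cam='scene'):
    from scipy.optimize import least_squares
    s=cal(cam)
    def f(v):
        ch=chain(*v[:2]); return np.concatenate([proj(s,un(*ch['bar'],yy))-e for yy,e in zip((-45,45),ends)]+([proj(s,un(*ch['grip']))-grip] if grip is not None else []))
    r=least_squares(f,x0);return r.x.round(3),r.fun.round(1),{k:v.round(1) for k,v in chain(*r.x).items()}
E
python3 - <<'E'
from h import *
S=lambda x,y:np.array((250+x/6,170+y/6))
print(fits([S(335,133),S(160,208)],S(261,120)))
print(fits([S(305,133),S(130,210)],S(212,110)))
E
```

```text
(array([ 1.922, -2.091]), array([-0.3, -0.1,  0.2,  0. ,  0. ,  0.1]), {'pin': array([85. , 37.8]), 'bar': array([150.6,  48.9]), 'grip': array([170.9,  69.6]), 'pad': array([103.3,  76.2]), 'end': array([109.5,  93.1])})
(array([ 1.94 , -1.749]), array([-0.6,  0.2,  0.2, -0.2,  0.3,  0. ]), {'pin': array([85.3, 37.7]), 'bar': array([150.6,  25.1]), 'grip': array([176.9,  37.4]), 'pad': array([104.4,  75.8]), 'end': array([110.8,  92.6])})
```

arm_command(
  slide=[
    [0,0,0],
    [0,0,0],
    [0,0,0],
    [0,0,-0.01],
    [0,0,-0.02],
    [0,0,-0.02],
    [0,0,-0.02],
    [0,0,-0.02],
  ],
  angular=[
    [0,0,0],
    [0,0,0],
    [0,0,0],
    [0,0,0],
    [0,0,0],
    [0,0,0],
    [0,0,0],
    [0,0,0],
  ],
  hand=[0.05,0.05,0.05,0.05,0.05,0.05,0.05,0.05],
)

```text
time: 11.4
tool_pos: [0.5962, -0.0011, 0.285]
tcp_rot: [-2.928, -0.068, -1.089]
wrist_force: [-0.2, 0.1, 0.3]
width: 0.588
```

```bash
python3 - <<'E'
from h import *
where()
from workcell import bot
c=cal('wrist');np.savez('w12.npz',**c)
im=bot.read_camera('wrist')
cv2.imwrite("pics/w12.png",im[:,:,::-1])
im=bot.read_camera('scene');cv2.imwrite('pics/s12.png',cv2.resize(im[170:250,250:340,::-1],None,fx=6,fy=6,interpolation=cv2.INTER_CUBIC))
E
```

```text
t 11.4 p [ 0.5962 -0.0011  0.285 ] C [-66.8   1.  285. ] u 223.8 n 102.4 tilt 40.8 zy 0.001 xw [0.756 0.035 0.653] F [-0.2  0.1  0.3] w 0.588 q [-0.1  -0.31  2.24  0.19  0.52  1.29]
```

View pics/w12.png

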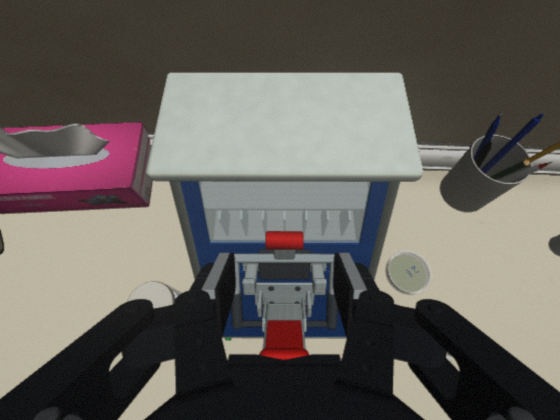

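View pics/s12.png

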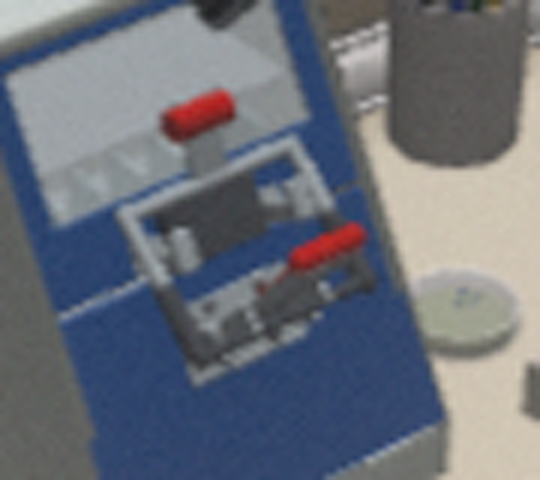

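```bash
python3 - <<'E'
from h import *
S=lambda x,y:np.array((250+x/6,170+y/6))
print(fits([S(293,138),S(121,216)],S(198,114)))
w=dict(np.load('w12.npz'))
print(fitab(w,[('bar',258),('grip',240),('end',353)],[1.9,-1.6]))
E
```

```text
(array([ 1.941, -1.614]), array([-0.3,  0.3,  0.2, -0.3,  0.1, -0.1]), {'pin': array([85.4, 37.7]), 'bar': array([148.3,  16.4]), 'grip': array([176.1,  24.9]), 'pad': array([104.4,  75.8]), 'end': array([110.9,  92.6])})
(array([ 2.1116134 , -1.82154746]), array([-0.9,  0.5,  0.1]), {'pin': array([88.7, 36.9]), 'bar': array([152.4,  17.8]), 'grip': array([179.8,  27.4]), 'pad': array([113.9,  71.2]), 'end': array([123.2,  86.6])})
```

```bash
cat >> h.py <<'E'
def tiplever(a,tilt=40,s=62,h=4,gap=0):
    t=np.radians(tilt);c2=lambda v:np.array([.5*v[0]+.866*v[1],-.866*v[0]+.5*v[1]])
    xt=c2((np.cos(t),np.sin(t)))
    hd=np.array([-np.cos(a),np.sin(a)]);hn=np.array([np.sin(a),np.cos(a)])
    return np.array([82,18.])+s*hd+(h+gap+11*abs(xt@hn))*hn
E
python3 - <<'E'
from h import *
p0=tiplever(1.94,gap=60);p1=tiplever(1.94,gap=15)
print(p0,p1)
# first go above: tip along -z by 40
plan([tip(*p1,40,ahead=50),tip(*p1,40,ahead=8)],[40,40],[4,4])
for a in (1.94,1.6,1.3,1.0,.75,.5,.35,.2,0,-.05): print(a,tiplever(a).round(1))
E
```

```text
[174.31793629  48.75755806] [132.35026066  64.99683767]
slide [[-0.0191, 0.0002, 0.0042], [-0.0191, 0.0002, 0.0043], [-0.0191, 0.0002, 0.0043], [-0.0191, 0.0002, 0.0044], [-0.0, -0.0, 0.0105], [-0.0, -0.0, 0.0105], [-0.0, -0.0, 0.0105], [-0.0, -0.0, 0.0105]]
angular [[-0.01, -0.29, 0.01], [-0.01, -0.29, 0.01], [-0.01, -0.29, 0.01], [-0.01, -0.29, 0.01], [-0.0, 0.0, -0.0], [-0.0, 0.0, -0.0], [-0.0, 0.0, -0.0], [-0.0, 0.0, -0.0]]
1.94 [118.4  70.4]
1.6 [98.2 79.6]
1.3 [77.9 81.2]
1.0 [57.5 75.9]
0.75 [42.3 66.3]
0.5 [30.3 52.7]
0.35 [25.1 43. ]
0.2 [22.4 35.8]
0 [20.  25.8]
-0.05 [19.7 23.2]
```

arm_command(
  slide=[
    [-0.019,0,0.004],
    [-0.019,0,0.004],
    [-0.019,0,0.0045],
    [-0.019,0,0.0045],
    [0,0,0.0105],
    [0,0,0.0105],
    [0,0,0.0105],
    [0,0,0.0105],
  ],
  angular=[
    [0,-0.3,0],
    [0,-0.3,0],
    [0,-0.3,0],
    [0,-0.3,0],
    [0,0,0],
    [0,0,0],
    [0,0,0],
    [0,0,0],
  ],
  hand=[0,0,0,0,0,0,0,0],
)

```text
time: 12.3
tool_pos: [0.5829, -0.0029, 0.1959]
tcp_rot: [-2.932, -0.067, -1.087]
wrist_force: [-0.3, 0.3, -0.3]
width: 0.002
```

```bash
python3 - <<'E'
from h import *
where()
from workcell import bot
im=bot.read_camera('wrist')
cv2.imwrite("pics/w13.png",im[:,:,::-1])
im=bot.read_camera('scene');cv2.imwrite('pics/s13.png',cv2.resize(im[170:250,250:340,::-1],None,fx=6,fy=6,interpolation=cv2.INTER_CUBIC))
A=(1.9,1.75,1.6,1.45,1.3,1.15,1.0,.85)
plan([tip(*tiplever(a),40) for a in A],[40]*8,[1]*8)
E
```

```text
t 12.3 p [ 0.5829 -0.0029  0.1959] C [-80.2  -0.2 195.9] u 139.9 n 69.5 tilt 40.7 zy -0.002 xw [0.757 0.036 0.652] F [-0.3  0.3 -0.3] w 0.002 q [-0.1  -0.24  2.36  0.29  0.33  1.18]
slide [[-0.0216, -0.0, -0.0029], [-0.0096, 0.0, -0.0013], [-0.0099, -0.0, 0.0002], [-0.01, 0.0, 0.0019], [-0.0097, 0.0, 0.0035], [-0.0091, 0.0, 0.0052], [-0.0082, -0.0, 0.0067], [-0.0071, 0.0, 0.0081]]
angular [[0.1, -0.52, 0.03], [0.0, 0.0, -0.0], [0.0, 0.0, 0.0], [-0.0, -0.0, 0.0], [-0.0, -0.0, 0.0], [-0.0, -0.0, 0.0], [-0.0, -0.0, 0.0], [-0.0, -0.0, 0.0]]
```

View pics/w13.png

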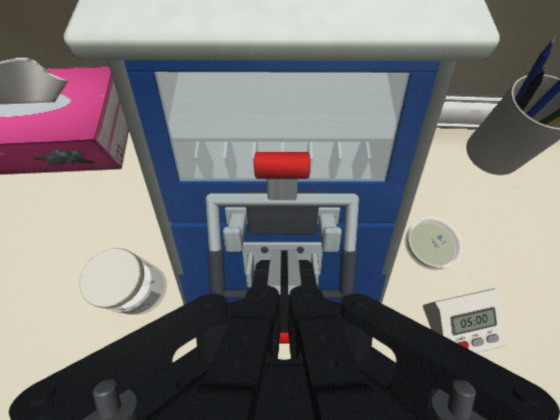

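View pics/s13.png

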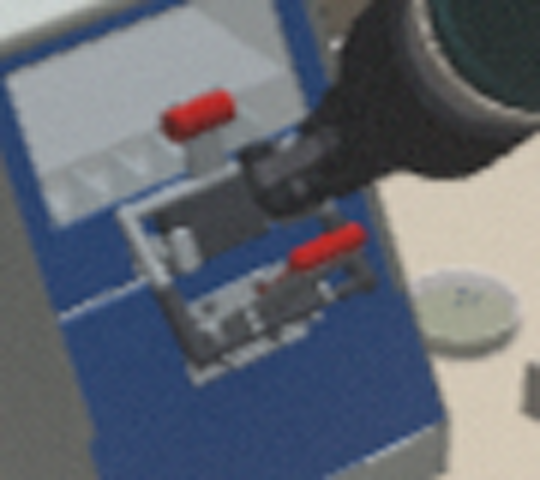

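arm_command(
  slide=[
    [-0.011,0,-0.0015],
    [-0.011,0,-0.0015],
    [-0.0095,0,-0.0015],
    [-0.005,0,0],
    [-0.005,0,0],
    [-0.005,0,0.001],
    [-0.005,0,0.001],
    [0,0,0],
  ],
  angular=[
    [0,-0.3,0],
    [0,-0.3,0],
    [0,0,0],
    [0,0,0],
    [0,0,0],
    [0,0,0],
    [0,0,0],
    [0,0,0],
  ],
  hand=[0,0,0,0,0,0,0,0],
)

```text
time: 13.2
tool_pos: [0.5396, -0.0051, 0.1633]
tcp_rot: [-2.938, -0.067, -1.074]
wrist_force: [0.4, -0.2, 1.0]
width: -0.003
```

```bash
python3 - <<'E'
from h import *
where()
from workcell import bot
im=bot.read_camera('wrist')
cv2.imwrite("pics/w14.png",im[:,:,::-1])
im=bot.read_camera('scene');cv2.imwrite('pics/s14.png',cv2.resize(im[170:250,250:340,::-1],None,fx=6,fy=6,interpolation=cv2.INTER_CUBIC))
A=(1.35,1.25,1.15,1.05,.95,.85)
plan([tip(*tiplever(a),40) for a in A],[40]*8,[1]*6)
E
```

```text
t 13.2 p [ 0.5396 -0.0051  0.1633] C [-123.5   -0.4  163.3] u 90.0 n 90.7 tilt 40.2 zy -0.003 xw [0.763 0.036 0.645] F [ 0.4 -0.2  1. ] w -0.003 q [-0.12 -0.29  2.46  0.37  0.3   1.09]
slide [[-0.0058, -0.0005, 0.0038], [-0.0063, 0.0, 0.0029], [-0.006, -0.0, 0.0036], [-0.0056, -0.0, 0.0043], [-0.0051, -0.0, 0.005], [-0.0046, 0.0, 0.0056]]
angular [[0.16, -0.21, 0.05], [0.0, 0.0, 0.0], [-0.0, -0.0, 0.0], [-0.0, -0.0, 0.0], [-0.0, -0.0, 0.0], [-0.0, -0.0, 0.0]]
```

View pics/w14.png

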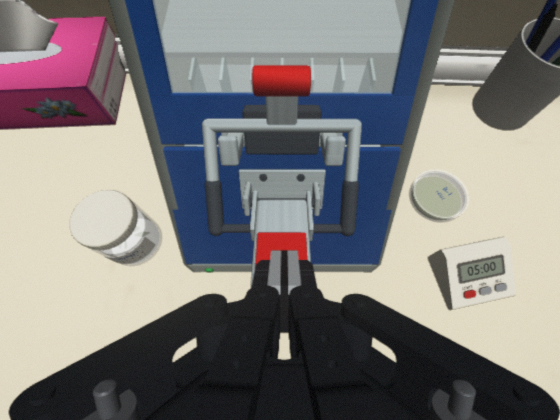

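View pics/s14.png

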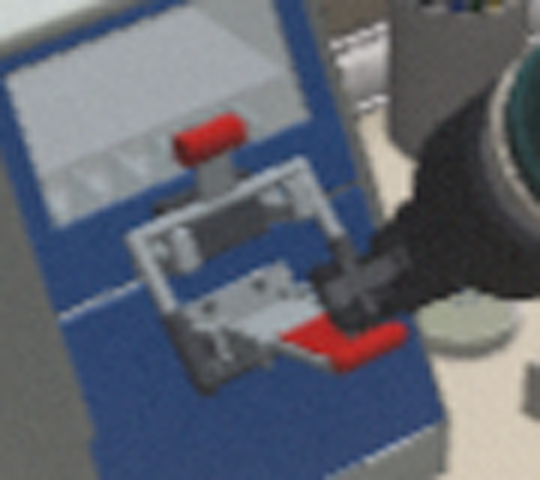

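```bash
python3 - <<'E'
from h import *
S=lambda x,y:np.array((250+x/6,170+y/6))
print(fits([S(301,163),S(131,238)],S(209,140),(1.4,-1.2)))
E
```

```text
(array([ 1.35 , -1.063]), array([-0.1,  0.1,  0. ,  0.1,  0.1, -0.3]), {'pin': array([73.8, 36.3]), 'bar': array([137.6,  17.4]), 'grip': array([164.9,  27. ]), 'pad': array([68.4, 78.5]), 'end': array([64.5, 96.1])})
```

arm_command(
  slide=[
    [-0.006,0,0.0035],
    [-0.006,0,0.003],
    [-0.006,0,0.0035],
    [-0.0055,0,0.0045],
    [-0.005,0,0.005],
    [-0.0045,0,0.0055],
    [-0.004,0,0.006],
    [0,0,0],
  ],
  angular=[
    [0,0,0],
    [0,0,0],
    [0,0,0],
    [0,0,0],
    [0,0,0],
    [0,0,0],
    [0,0,0],
    [0,0,0],
  ],
  hand=[0,0,0,0,0,0,0,0],
)

```text
time: 14.1
tool_pos: [0.5344, -0.0062, 0.116]
tcp_rot: [-2.936, -0.066, -1.085]
wrist_force: [0.4, 0.2, -0.8]
width: 0.001
```

```bash
python3 - <<'E'
from h import *
where()
from workcell import bot
im=bot.read_camera('scene');cv2.imwrite('pics/s15.png',cv2.resize(im[170:250,250:340,::-1],None,fx=6,fy=6,interpolation=cv2.INTER_CUBIC))
A=(.7,.6,.5,.4,.3,.2,.1,0,-.04)
plan([tip(*tiplever(a),40) for a in A],[40]*9,[1]*9)
E
```

```text
t 14.1 p [ 0.5344 -0.0062  0.116 ] C [-128.8   -1.3  116. ] u 46.5 n 71.6 tilt 40.6 zy -0.005 xw [0.759 0.036 0.65 ] F [ 0.4  0.2 -0.8] w 0.001 q [-0.13 -0.21  2.51  0.65  0.18  0.79]
slide [[-0.0037, -0.0013, 0.0017], [-0.0028, -0.0, 0.0067], [-0.0021, 0.0, 0.007], [-0.0012, -0.0, 0.0072], [-0.0005, 0.0, 0.0062], [-0.0, 0.0, 0.0051], [0.0004, 0.0, 0.0051], [0.0008, -0.0, 0.0051]]
angular [[0.27, -0.53, 0.06], [-0.0, 0.0, -0.0], [-0.0, -0.0, -0.0], [-0.0, -0.0, -0.0], [-0.0, -0.0, -0.0], [-0.0, -0.0, -0.0], [-0.0, -0.0, -0.0], [-0.0, -0.0, -0.0]]
slide [[0.0004, 0.0, 0.002]]
angular [[-0.0, -0.0, -0.0]]
```

View pics/s15.png

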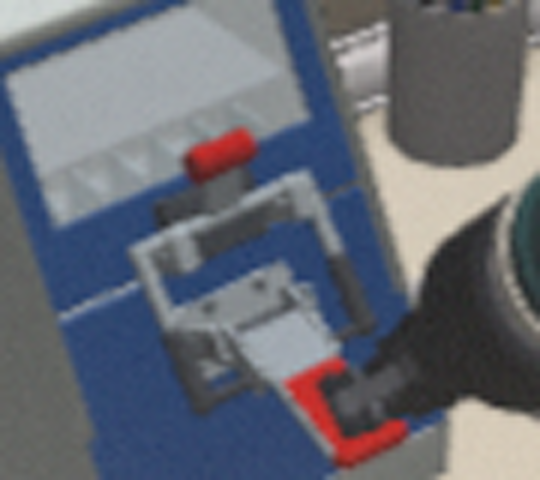

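```bash
python3 - <<'E'
from h import *
S=lambda x,y:np.array((250+x/6,170+y/6))
print(fits([S(307,176),S(134,251)],S(221,154),(.8,-.6)))
A=(.8,.7,.6,.5,.4,.3,.2,.1,0,-.04);T=[38,36,34,32,30,29,28,28,28,28]
plan([tip(*tiplever(a,t),t) for a,t in zip(A,T)],T,[1]*10)
E
```

```text
(array([ 0.886, -0.705]), array([-0.2, -0. ,  0.5,  0.1, -0.2, -0.1]), {'pin': array([66.5, 30.7]), 'bar': array([131.9,  18.7]), 'grip': array([158.1,  31.2]), 'pad': array([42.8, 66. ]), 'end': array([31.4, 80. ])})
slide [[0.0, -0.0013, -0.0043], [-0.0032, -0.0, 0.0068], [-0.0021, -0.0, 0.0073], [-0.0009, 0.0, 0.0076], [-0.0, 0.0, 0.005], [0.0004, -0.0, 0.005], [0.0009, 0.0, 0.005], [0.0013, -0.0, 0.0051]]
angular [[0.27, -2.53, 0.06], [-0.0, -2.0, 0.0], [0.0, -2.0, -0.0], [-0.0, -2.0, 0.0], [-0.0, -2.0, 0.0], [0.0, -1.0, -0.0], [-0.0, -1.0, -0.0], [-0.0, -0.0, 0.0]]
slide [[0.0017, 0.0, 0.005], [0.0008, 0.0, 0.002]]
angular [[0.0, -0.0, 0.0], [-0.0, -0.0, -0.0]]
```

arm_command(
  slide=[
    [-0.001,-0.001,0],
    [-0.003,0,0.005],
    [-0.002,0,0.007],
    [-0.001,0,0.0075],
    [0,0,0.005],
    [0,0,0.005],
    [0.001,0,0.005],
    [0.001,0,0.005],
  ],
  angular=[
    [0.2,-2.2,0],
    [0,-2,0],
    [0,-2,0],
    [0,-2,0],
    [0,-2,0],
    [0,-1,0],
    [0,-1,0],
    [0,0,0],
  ],
  hand=[0,0,0,0,0,0,0,0],
)

```text
time: 14.95
tool_pos: [0.5537, -0.0061, 0.0814]
tcp_rot: [-3.041, -0.068, -0.762]
wrist_force: [0.5, -0.0, 0.6]
width: -0.0
```

```bash
python3 - <<'E'
from h import *
where()
from workcell import bot
im=bot.read_camera('scene');cv2.imwrite('pics/s16.png',cv2.resize(im[170:250,250:340,::-1],None,fx=6,fy=6,interpolation=cv2.INTER_CUBIC))
A=(.1,0,-.04);T=[28,28,28,28]
plan([tip(*tiplever(a,t),t) for a,t in zip(A,T)],T,[1]*3)
E
```

```text
t 14.95 p [ 0.5537 -0.0061  0.0814] C [-109.5   -2.1   81.4] u 26.1 n 37.6 tilt 28.1 zy -0.006 xw [0.881 0.041 0.471] F [ 0.5 -0.   0.6] w -0.0 q [-0.09 -0.05  2.36  0.17  0.35  1.28]
slide [[-0.001, -0.002, -0.0022], [0.0017, 0.0, 0.005], [0.0008, 0.0, 0.002]]
angular [[0.32, -0.08, -0.0], [-0.0, -0.0, -0.0], [0.0, -0.0, 0.0]]
```

View pics/s16.png

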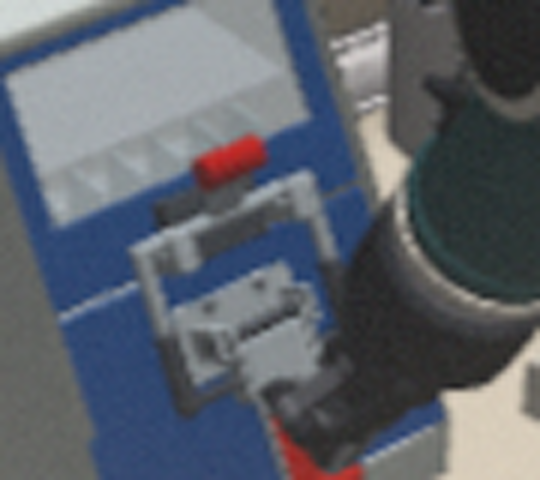

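arm_command(
  slide=[
    [-0.001,-0.001,0.002],
    [0,0,0.003],
    [0.001,0,0.003],
    [0,0,0],
    [0,0,0],
    [0,0,0],
    [0,0,0],
    [0,0,0],
  ],
  angular=[
    [0,0,0],
    [0,0,0],
    [0,0,0],
    [0,0,0],
    [0,0,0],
    [0,0,0],
    [0,0,0],
    [0,0,0],
  ],
  hand=[0,0,0,0,0,0,0,0],
)

```text
time: 15.8
tool_pos: [0.5517, -0.0052, 0.0776]
tcp_rot: [-3.042, -0.07, -0.756]
wrist_force: [1.2, -0.7, 0.4]
width: -0.001
```

```bash
python3 - <<'E'
from h import *
where()
from workcell import bot
im=bot.read_camera('scene');cv2.imwrite('pics/s17.png',cv2.resize(im[170:250,250:340,::-1],None,fx=6,fy=6,interpolation=cv2.INTER_CUBIC))
c=cal('wrist');np.savez('w17.npz',**c)
im=bot.read_camera('wrist');cv2.imwrite('pics/w17.png',im[:,:,::-1])
E
```

```text
t 15.8 p [ 0.5517 -0.0052  0.0776] C [-111.5   -1.1   77.6] u 21.8 n 37.4 tilt 27.9 zy -0.004 xw [0.883 0.042 0.468] F [ 1.2 -0.7  0.4] w -0.001 q [-0.09 -0.04  2.36  0.18  0.35  1.28]
```

View pics/s17.png

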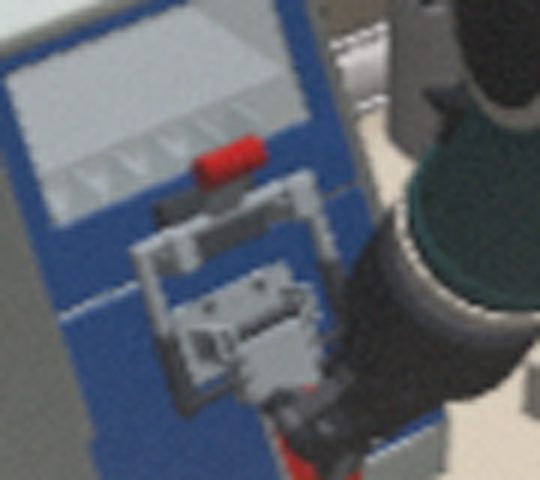

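View pics/w17.png

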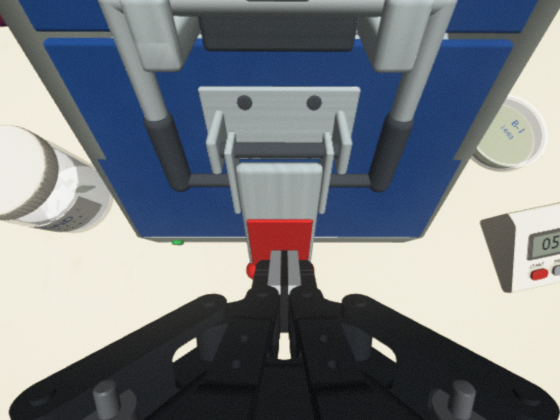

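```bash
python3 - <<'E'
from h import *
w4=dict(np.load('w4.npz'));w=dict(np.load('w17.npz'))
def P(a,s,h):
    hd=np.array([-np.cos(a),np.sin(a)]);hn=np.array([np.sin(a),np.cos(a)]); return un(*(np.array([82,18.])+s*hd+h*hn))
for s,h in [(80,0),(77,4),(77,6)]: print('w4',s,h,proj(w4,P(.59,s,h)).round(1))
for a in (0,.1,.2,.3,.4): print(a,[proj(w,P(a,s,h)).round(1)[1] for s,h in [(80,0),(77,4),(77,6),(40,3),(45,3)]])
for s in (36,40,44): print('red start w4',s,proj(w4,P(.59,s,3)).round(1))
S=lambda x,y:np.array((250+x/6,170+y/6))
print(fits([S(308,176),S(134,251)],S(231,162),(.4,-.3)))
E
```

```text
w4 80 0 [284.3 267. ]
w4 77 4 [284.4 264.9]
w4 77 6 [284.4 265.3]
0 [np.float64(262.3), np.float64(265.6), np.float64(268.7), np.float64(223.3), np.float64(229.7)]
0.1 [np.float64(274.1), np.float64(277.0), np.float64(280.1), np.float64(229.3), np.float64(236.4)]
0.2 [np.float64(286.0), np.float64(288.4), np.float64(291.5), np.float64(234.8), np.float64(242.8)]
0.3 [np.float64(297.8), np.float64(299.7), np.float64(302.8), np.float64(240.0), np.float64(248.8)]
0.4 [np.float64(309.5), np.float64(310.9), np.float64(314.0), np.float64(244.7), np.float64(254.3)]
red start w4 36 [284.4 224.9]
red start w4 40 [284.4 228.8]
red start w4 44 [284.4 232.7]
(array([ 0.705, -0.601]), array([ 0.3,  0.4,  1.1,  0.6, -0.7, -0.6]), {'pin': array([64.5, 27.7]), 'bar': array([130.6,  20.8]), 'grip': array([155.8,  35.3]), 'pad': array([34.8, 58.2]), 'end': array([21.1, 69.8])})
```

arm_command(
  slide=[
    [0.0015,0,0.0025],
    [0.0015,0,0.0025],
    [0.0015,0,0.0025],
    [0.0015,0,0.0025],
    [0.001,0,0.002],
    [0.001,0,0.002],
    [0.001,0,0.002],
    [0.001,0,0.002],
  ],
  angular=[
    [0,0,0],
    [0,0,0],
    [0,0,0],
    [0,0,0],
    [0,0,0],
    [0,0,0],
    [0,0,0],
    [0,0,0],
  ],
  hand=[0,0,0,0,0,0,0,0],
)

```text
time: 16.7
tool_pos: [0.554, -0.005, 0.0758]
tcp_rot: [-3.048, -0.083, -0.715]
wrist_force: [-32.2, -4.1, 35.3]
width: -0.004
```

```bash
python3 - <<'E'
from h import *
where()
from workcell import bot
c=cal('wrist');np.savez('w18.npz',**c)
im=bot.read_camera('wrist');cv2.imwrite('pics/w18.png',im[:,:,::-1])
E
```

```text
t 16.7 p [ 0.554  -0.005   0.0758] C [-109.1   -1.    75.8] u 21.4 n 34.4 tilt 26.4 zy 0.002 xw [0.894 0.049 0.444] F [-32.2  -4.1  35.3] w -0.004 q [-0.09 -0.03  2.34  0.17  0.38  1.28]
```

View pics/w18.png

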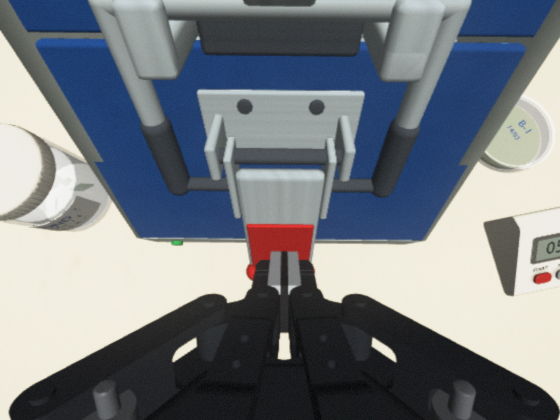

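Firm contact (about 48 N): the lever is bottomed. I back off and look.

arm_command(
  slide=[
    [0,0,-0.005],
    [0,0,-0.01],
    [0,0,-0.02],
    [0,0,-0.02],
    [-0.01,0,-0.02],
    [-0.01,0,-0.03],
    [-0.01,0,-0.03],
    [0,0,-0.01],
  ],
  angular=[
    [0,0,0],
    [0,0,0],
    [0,0,0],
    [0,0,0],
    [0,0,0],
    [0,0,0],
    [0,0,0],
    [0,0,0],
  ],
  hand=[0,0,0,0,0,0,0,0],
)

```text
time: 17.55
tool_pos: [0.4592, -0.0096, 0.1956]
tcp_rot: [-3.049, -0.084, -0.707]
wrist_force: [1.3, -0.1, 0.1]
width: -0.001
```

```bash
python3 - <<'E'
from h import *
where()
from workcell import bot
c=cal('wrist');np.savez('w19.npz',**c)
im=bot.read_camera('wrist');cv2.imwrite('pics/w19.png',im[:,:,::-1])
im=bot.read_camera('scene');cv2.imwrite('pics/s19.png',cv2.resize(im[135:295,210:380,::-1],None,fx=3.5,fy=3.5,interpolation=cv2.INTER_CUBIC))
E
```

```text
t 17.55 p [ 0.4592 -0.0096  0.1956] C [-204.1   -1.2  195.6] u 77.7 n 176.6 tilt 26.1 zy 0.002 xw [0.897 0.05  0.44 ] F [ 1.3 -0.1  0.1] w -0.001 q [-0.14 -0.43  2.39  0.12  0.74  1.31]
```

View pics/w19.png

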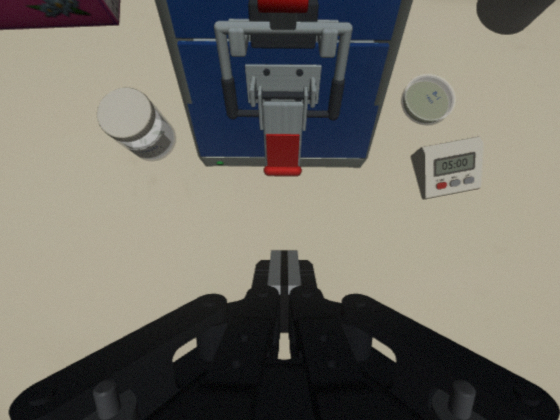

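View pics/s19.png

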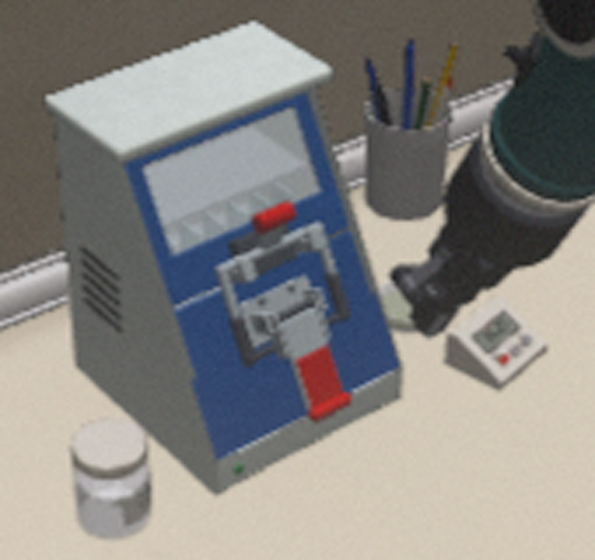

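```bash
python3 - <<'E'
from h import *
w=dict(np.load('w19.npz'));s=cal('scene')
def P(a,k,h):
    hd=np.array([-np.cos(a),np.sin(a)]);hn=np.array([np.sin(a),np.cos(a)]); return un(*(np.array([82,18.])+k*hd+h*hn))
for a in (0,.1,.2): print(a,proj(w,P(a,78,4)).round(1),(3.5*(proj(s,P(a,78,4))-[210,135])).round(0))
for b in [(132,16),(132,24),(132,35)]: print(b,proj(w,un(*b)).round(1),[(3.5*(proj(s,un(*b,y))-[210,135])).round(0) for y in(-45,45)])
c=chain(0,-.03,3);print(c['grip'],proj(w,un(*c['grip'])),(3.5*(proj(s,un(*c['grip']))-[210,135])).round(0))
where()
E
```

```text
0 [284.1 169.8] [326. 410.]
0.1 [284.1 174.6] [332. 410.]
0.2 [284. 179.] [337. 409.]
(132, 16) [285.5  26.9] [array([316., 225.]), array([218., 269.])]
(132, 24) [285.5  31.5] [array([323., 225.]), array([224., 269.])]
(132, 35) [285.4  38.2] [array([331., 224.]), array([232., 269.])]
[154.84822964  33.78193209] [285.85177358  -3.87503199] [272. 216.]
t 17.65 p [ 0.4609 -0.0097  0.1959] C [-202.4   -1.4  195.9] u 78.8 n 175.3 tilt 26.2 zy 0.002 xw [0.896 0.05  0.442] F [0.8 0.8 0.9] w 0.001 q [-0.14 -0.43  2.39  0.12  0.73  1.31]
```

```bash
python3 - <<'E'
from workcell import bot
print(bot.finish_job())
E
```

```text
the job is handed in; nothing more can be done
None
```

I shut the cover, hooked the loop's bar over the keeper hooks and pressed the lever flat. I handed the job in at about 17.7 s; no verdict was given.

**Last checks:** these were made after backing the arm off, from the wrist and scene pictures.
- The cover lies flush with the slope.
- The bar sits about at its seat (u about 132, n about 16 to 20 mm).
- The lever is flat by itself at roughly 0.02 rad.
- The jar, timer and dish look unmoved by eye; I did not measure them.
- The gripper touches nothing.

**What did not go smoothly:**
- **Grip slip:** the red grip slid towards the edge of the pads on the way up. With the bar already past the lips, I let the loop drop the last 9 mm or so behind the hooks. Later views confirmed it was hooked.
- **Disagreeing readings:** the bar position and lever angle read from the wrist and scene cameras differed by a few mm and about 0.2 rad while the loop was raised. I trusted the scene fits, which were consistent with each other.
- **Peak force:** the fingertips pressed with about 52 N on the cover and 48 N on the lever, below the 120 N wrist limit.

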